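# Flip a food cup onto the rinser and hold the self-closing valve at the third click

## Robot

A 6-joint arm with a two-finger parallel gripper is mounted at the origin on the work surface. World frame = base frame: x ahead of the robot, y to its left, z up, the work surface at z = 0. Lengths are in m, angles in rad, forces in N, time in s.
With the tool pointing down it reaches from about 0.35 to 0.925 m from the base axis. Payload 6.4 kg.
Tool frame: the origin (TCP) lies at the very end of the fingers, on their centre line; the grasp point (between the pads) lies 19 mm behind it; z points along the fingers, y is the direction in which the jaws open and shut (so a half turn about z gives the same grasp; the last joint's range is limited). The gripper opens to 85 mm and grips with 20 to 120 N. Pads are 22 mm wide; open, the fingers measure 114 mm over their backs; the gripper's body (76 mm by 85 mm) begins 54 mm behind the grasp point. The pads swing forward as they close: fully open they stand 13 mm farther back than shut.
Start: joints at [-1.469, 0.245, 1.558, -0, 1.339, -0.174], TCP at [0.177, -0.625, 0.196] pointing down, gripper open.
Joint ranges: [-3.13, 3.13], [-1.02, 2.26], [0.13, 2.54], [-0.95, 4.09], [0.21, 2.88], [-2.74, 2.74]. Speed limits (rad/s): [2.57, 2.57, 3.14, 3.14, 3.14, 3.14].

## Interface

Orientations are given as a rotation vector (axis times angle).
In Python, from cell import env gives the robot as it stands.
- The arm moves only by the shell command python3 -m handwheel 'ROWS' [FORCE]. ROWS is JSON, a list of rows, each an object with "linear": the shift along the world's x, y, z in cm, a list of three; "twist": the turn, a rotation vector about the world's x, y, z in rad, a list of three; "gripper": the closure, from 0 (fully open) to 1 (shut). A call has 1 to 10 rows; each row is the pose to reach, as a shift and turn from the pose commanded when the call began; what a row does not reach only later rows make up. A row lasts 1/8 s, in which the tool goes at most 62.5 mm and 10.7 degrees, less where a joint would pass 70% of its speed; a pose out of reach is approached as far as the arm can. A call with a gripper value outside its range is refused whole. The fingers move at their own pace and stop on an object; FORCE is the grip in N (left out, the last holds). Time passes only in rows, so rows that repeat a pose let the fingers close. It gives the time, the measured TCP pose, the force and the opening at its end, in the units of the state.
- env.observe(): the state, without advancing time (a new reading comes with each control period).
- env.snapshot(name): name is "side" or "top"; returns (picture, depth): 480x640x3 uint8, red, green, blue; 480x640 float32, m along the optical axis (not along the pixel's ray), 0 where there is no reading.
- env.camera_model(name): a dict with "camera_matrix" (3x3 intrinsics, pixels), "origin" and "rotation" of the camera in the world. Camera axes: x right, y up, looking along -z (the intrinsics and any distortion apply to the point x, -y, -z); pixel columns grow to the right and rows downward; lengths in m; the calibration is good to about 2 mm. A picture is of the moment at which its call begins. camera_model takes no time and is no camera call.
- env.job_done(): hands the job in, once; it reports no verdict.
The state is a dict: "time": time; "q": joint angles; "qvel": joint speeds; "tau": joint torques, N m; "tcp_pos": TCP position; "tcp_rot": TCP orientation; "wrist_force": force on the tool from outside, world axes, zero at the start; "ft_torque": the same for the moment, N m; "finger_gap": opening from 0.0 (shut) to 1.0 (fully open).
Only numpy, scipy, OpenCV 4.12 (cv2) and the standard library are available. Lean on these libraries where they do the work, as an engineer would, in place of code of your own. Each camera call takes 0.05 s, during which the arm holds its last target.

## Task

Turn the square food cup over, stand it mouth down on the middle of the steel rinser grid and let go of it; only then turn the spring-return valve dial clockwise, past its first two clicks to the third position. Finish while holding: the program ends with the robot still gripping the dial at the third position against its spring, the cup standing untouched on the grid. Leave everything else on the board where it is.

Things in the scene. Friction and masses are not known exactly. Their poses are not given: they have to be found in the camera images.
- cup: the square green food cup, rigid thick-walled silicone: 50 x 50 mm outside, 52 mm tall, straight walls 4 mm thick, bottom 5 mm thick, open at one end, about 70 g (0.8 to 1.3 times that). Origin at the centre of its underside (closed end); its z axis points out of the mouth, x and y are square to its walls. Starts standing mouth up near the middle of the board; it also rests stably on any of its four sides (then 50 mm tall).
- cup_center (a point): the centre of the square cup, on its axis, half-way (26 mm) between bottom and mouth; axes as the cup's
- rinser_top (a point): the middle of the rinser's grid, on its top face where the cup's rim is to stand: a low steel tray 140 x 140 mm, 18 mm tall above the board, with flush parallel bars 6 mm wide and 13.5 mm apart over a dark pan. Fixed. z up, x and y square to its sides. The wooden board's top is 22 mm above z = 0, so this point is at z = 0.040; it and the valve change sides between starts
- dial_grip (a point): a fixed point on the dial's vertical turning axis, at the height to grip its bar: 63 mm above the board, 23 mm above the dial's disc, 13 mm below the bar's top. x: the direction along which the bar lies when the dial is at rest (the bar's pointer end at -x); z up. The grip bar is 50 mm long, 14 mm thick and 36 mm tall, standing on a disc 62 mm across whose top is 40 mm above the board, on a round steel housing 96 mm across at its foot, fixed to the board
- dial (a joint): angle of the spring-return dial: 0 at rest, grows as it is turned clockwise seen from above, hard stop at 1.5. Clicks (a sprung ball passes a bump) are felt about 0.15 rad before 0.4, 0.8 and 1.2 rad; the three positions are 0.4, 0.8 and 1.2 and black ridges on the housing mark them for the white pointer. It always springs back to 0 when let go: the return torque grows from 0.06 to 0.13 N m at the third position, the clicks add about 0.03 N m
- mold: bystander: round clear plastic sushi mold, 66 mm across, 36 mm tall; origin at the centre of its underside
- leaf_rest: bystander: white ceramic chopstick rest like a leaf, 31 x 66 mm, 12 mm tall; origin under its centre, long axis y
- ramekin: bystander: round white ceramic cup, 72 mm across, 45 mm tall; origin at the centre of its underside
- bowl: bystander: stainless mixing bowl, 170 mm across, 80 mm tall; origin at the centre of its underside
- paddle: bystander: wooden rice paddle 200 mm long lying flat, along its x axis
- sauce: bystander: small amber bottle, 52 mm across, 150 mm tall; origin at the centre of its underside
- caddy: bystander, fixed: white plastic tilt-out drawer caddy, about 125 x 190 mm and 85 mm tall, with a sloping front; origin under the centre of its tray, long axis y
There are look-alikes about, which are no part of the job. Of the things that look like the cup, the smallest one is meant.

How it is judged:
By the outcome, as a careful person would: the job done as asked, in the order asked, and still so for the second after the job is handed in, while the arm keeps its last pose, push and grip.
It also fails if it takes over 72 s, if anything falls off the work surface, if the arm or the gripper's body presses on something with over 40 N, if the wrist force passes 120 N, or if a joint passes its speed limit or range.

## Working session

There is one attempt and no reset: what is moved stays moved. The work goes in short steps, Python scripts to look and compute and a shell command to move; the robot and the scene stay as the last step left them, time stands still between calls to the robot, and variables do not carry over. Pictures are saved under pics/ and viewed, and the job is handed in when it is done.

```bash
ls; mkdir -p pics
python3 - <<'E'
from cell import env
import cv2
s=env.observe(); print({k:(v if not hasattr(v,'round') else v) for k,v in s.items()})
for n in("side","top"):
    p,d=env.snapshot(n); cv2.imwrite(f"pics/{n}0.png",p[:,:,::-1]); 
    import numpy as np; np.save(f"pics/{n}0_d.npy",d)
    print(n,env.camera_model(n))
E
```

```text
pics
{'time': 0.0, 'q': array([-1.46908236e+00,  2.45815653e-01,  1.55903736e+00,  8.89695285e-06,
        1.33871038e+00, -1.74074268e-01]), 'qvel': array([ 1.25088646e-03,  2.81846692e-05, -6.27859025e-04,  4.48872608e-04,
        4.30662744e-04,  1.59828727e-04]), 'tau': array([ 5.20551166e-04, -4.29511034e+01, -3.26126575e+01, -1.58238067e-04,
        5.44387673e-03,  5.53874173e-06]), 'tcp_pos': array([ 0.17695698, -0.62478551,  0.19496684]), 'tcp_rot': array([-3.10982159e+00, -4.31561695e-01, -1.25485775e-04]), 'wrist_force': array([ 0.2045573 ,  0.5896823 , -0.24698174]), 'ft_torque': array([-0.00693608,  0.02349496, -0.02637124]), 'finger_gap': 0.9991133593967474}
side {'camera_matrix': array([[454.7341534 ,   0.        , 318.17604965],
       [  0.        , 454.7341534 , 247.98861901],
       [  0.        ,   0.        ,   1.        ]]), 'origin': array([ 0.35109368, -0.76746703,  0.68578925]), 'rotation': array([ 0.8863656 , -0.07971763, -0.14494304])}
top {'camera_matrix': array([[557.37528348,   0.        , 312.11530606],
       [  0.        , 557.37528348, 228.60974601],
       [  0.        ,   0.        ,   1.        ]]), 'origin': array([ 0.30072377, -0.00586768,  1.4578264 ]), 'rotation': array([ 0.10611763, -0.11606087, -1.57813557])}
```

View pics/top0.png

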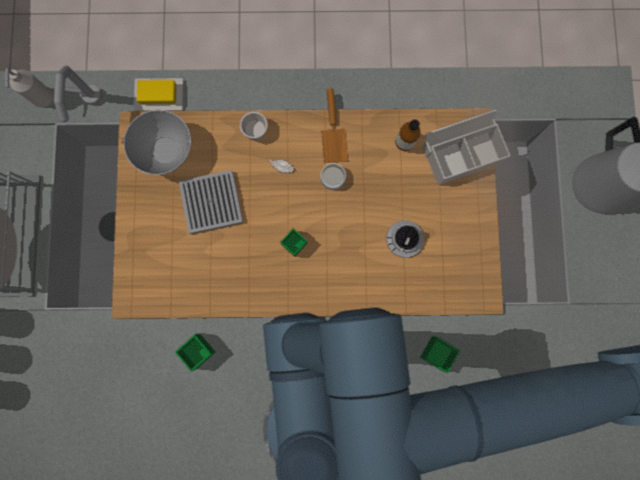

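View pics/side0.png

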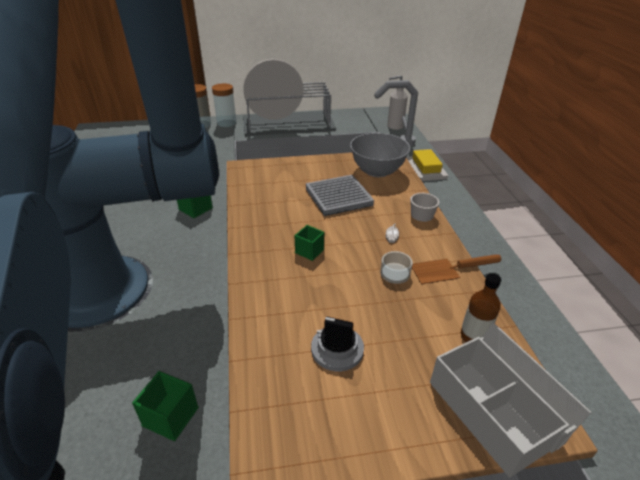

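Three green square cups show in the top view, at (294,242), (195,352) and (440,353). The first is the smallest and the only one on the board near its middle, so it fits the description. In the top view the rinser is at (212,202) and the dial at (406,238). Next I'll enlarge these and measure.

```bash
cat > h.py <<'E'
import numpy as np, cv2
from scipy.spatial.transform import Rotation as R
from cell import env
def ray(name,uv):
    m=env.camera_model(name); K=m["camera_matrix"]
    uv=np.atleast_2d(uv).astype(float)
    c=np.c_[(uv[:,0]-K[0,2])/K[0,0],-(uv[:,1]-K[1,2])/K[1,1],-np.ones(len(uv))]
    return m["origin"],R.from_rotvec(m["rotation"]).apply(c)
def onplane(name,uv,z):
    o,d=ray(name,uv); return o+d*((z-o[2])/d[:,2])[:,None]
def cloud(name,uv,depth):
    uv=np.atleast_2d(uv); o,d=ray(name,uv); return o+d*depth[uv[:,1],uv[:,0]][:,None]
def proj(name,P):
    m=env.camera_model(name); K=m["camera_matrix"]
    c=R.from_rotvec(m["rotation"]).inv().apply(np.atleast_2d(P)-m["origin"])
    return np.c_[K[0,0]*c[:,0]/-c[:,2]+K[0,2],K[1,1]*-c[:,1]/-c[:,2]+K[1,2]]
def crop(img,x0,y0,x1,y1,f,out):
    cv2.imwrite(out,cv2.resize(img[y0:y1,x0:x1],None,fx=f,fy=f,interpolation=cv2.INTER_CUBIC))
E
python3 - <<'E'
from h import *
t=cv2.imread("pics/top0.png"); s=cv2.imread("pics/side0.png"); d=np.load("pics/top0_d.npy"); ds=np.load("pics/side0_d.npy")
a=cv2.resize(t[170:270,170:330],None,fx=5,fy=5,interpolation=cv2.INTER_CUBIC); cv2.imwrite("pics/c1.png",a[:,:800])
crop(t,376,208,436,268,10,"pics/c2.png")
crop(s,290,300,390,380,8,"pics/c3.png")
for n,im,dd in(("top",t,d),("side",s,ds)):
    hsv=cv2.cvtColor(im,cv2.COLOR_BGR2HSV)
    m=cv2.inRange(hsv,(45,120,30),(85,255,255))
    k,l,st,c=cv2.connectedComponentsWithStats(m)
    for i in range(1,k):
        if st[i,4]<50: continue
        v,u=np.nonzero(l==i); P=cloud(n,np.c_[u,v],dd); 
        print(n,st[i],c[i].round(1),"z",np.percentile(P[:,2],[1,10,50,90,99]).round(3))
        top=P[:,2]>np.percentile(P[:,2],99)-0.006
        r=cv2.minAreaRect((P[top][:,:2]*1000).astype(np.float32)); print("  rim rect mm",r, 'med',np.median(P[top],axis=0))
E
```

```text
top [281 229  26  27 402] [293.7 241.8] z [0.018 0.022 0.028 0.074 0.078]
  rim rect mm ((466.6027526855469, 31.00969696044922), (47.97930908203125, 47.9772834777832), 44.25526809692383) med [0.46044941 0.03350168 0.07423376]
top [175 335  39  36 793] [194.5 351.7] z [-0.003  0.002  0.022  0.068  0.072]
  rim rect mm ((255.59320068359375, 161.19873046875), (72.0434341430664, 338.5285339355469), 27.13088607788086) med [0.19529187 0.27516889 0.06834707]
top [421 337  38  36 788] [439.7 353.7] z [-0.002  0.002  0.017  0.066  0.072]
  rim rect mm ((250.62872314453125, -189.8219451904297), (375.28460693359375, 67.50045776367188), 64.56997680664062) med [ 0.18336831 -0.31954393  0.06797475]
side [178 196  34  22 512] [194.6 205.1] z [0.001 0.006 0.026 0.048 0.056]
  rim rect mm ((265.7698974609375, -257.2791748046875), (37.36848831176758, 1033.871826171875), 7.4242682456970215) med [0.19582652 0.2418418  0.05382689]
side [295 226  29  34 740] [308.9 242.1] z [0.024 0.031 0.055 0.072 0.075]
  rim rect mm ((395.3492126464844, -350.8349609375), (835.6378173828125, 62.23289108276367), 79.6775131225586) med [0.46146979 0.02067285 0.07218007]
side [ 133  372   65   68 2864] [165.7 405. ] z [0.002 0.006 0.04  0.066 0.069]
  rim rect mm ((277.0428466796875, -521.4661254882812), (84.5457992553711, 506.8056335449219), 26.223695755004883) med [ 0.18407897 -0.33846227  0.06664394]
```

View pics/c1.png

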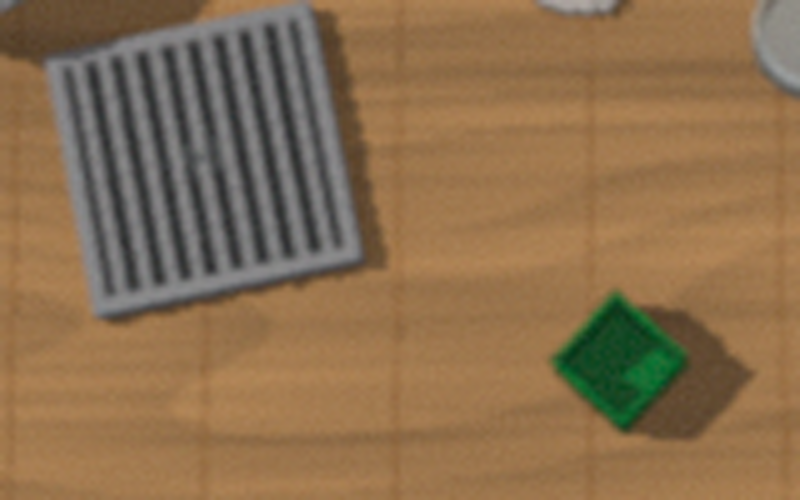

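View pics/c2.png

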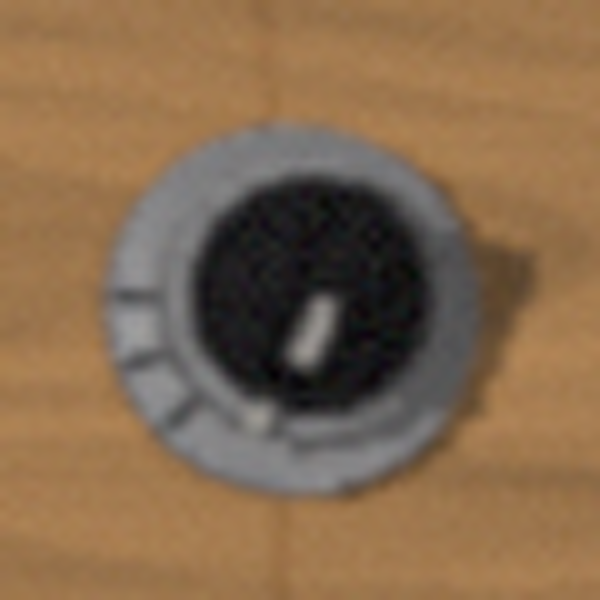

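View pics/c3.png

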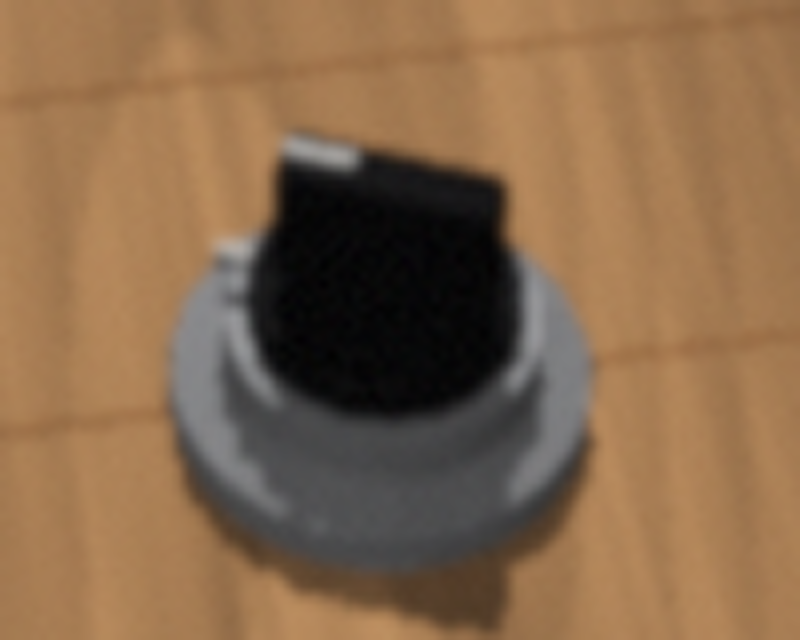

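The enlarged crop confirms that the cup at (294,242), about 26 px wide against 38 px for the others, is the smallest and stands mouth up. On the dial, the white pointer is near (408,239), pointing toward the robot, and the ridges are to its left. Now the accurate positions.

Run:
```python
from h import *
t=cv2.imread("pics/top0.png"); s=cv2.imread("pics/side0.png"); d=np.load("pics/top0_d.npy"); ds=np.load("pics/side0_d.npy")
T,S=t,s
# cup: pixel silhouettes, rim plane z=.074
hsv=cv2.cvtColor(t,cv2.COLOR_BGR2HSV); m=cv2.inRange(hsv,(45,120,30),(85,255,255)); 
v,u=np.nonzero(m[220:262,270:320]); u+=270; v+=220
P=onplane("top",np.c_[u,v],.074)[:,:2]*1000
print("cup rim from top",cv2.minAreaRect(P.astype(np.float32)), P.mean(0))
# side: points close to rim height by depth
hsv=cv2.cvtColor(s,cv2.COLOR_BGR2HSV); m=cv2.inRange(hsv,(45,120,30),(85,255,255)); m[:, :290]=0
v,u=np.nonzero(m); C=cloud("side",np.c_[u,v],ds); k=(C[:,2]>.066)&(C[:,0]>.38)&(C[:,0]<.56)
# rim: plane-cast
Q=onplane("side",np.c_[u,v][k],.074)[:,:2]*1000
print("cup rim side",cv2.minAreaRect(Q.astype(np.float32)),k.sum())
# rinser by depth
for n,im,dd,box in(("top",t,d,(170,160,255,245)),("side",s,ds,(300,165,380,220))):
    hsv=cv2.cvtColor(im,cv2.COLOR_BGR2HSV); x0,y0,x1,y1=box
    mm=np.zeros(im.shape[:2],np.uint8); mm[y0:y1,x0:x1]=255
    g=cv2.bitwise_and(mm,cv2.inRange(hsv,(0,0,0),(180,60,255)))
    g=cv2.morphologyEx(g,cv2.MORPH_OPEN,np.ones((2,2)))
    k,l,st,c=cv2.connectedComponentsWithStats(g); i=1+np.argmax(st[1:,4])
    cs,_=cv2.findContours((l==i).astype(np.uint8),cv2.RETR_EXTERNAL,cv2.CHAIN_APPROX_NONE)
    h=cv2.convexHull(max(cs,key=len))[:,0]
    W=onplane(n,h,.040)[:,:2]*1000
    print("rinser",n,st[i],cv2.minAreaRect(W.astype(np.float32)))
    v,u=np.nonzero(l==i); C=cloud(n,np.c_[u,v],dd); print(" z med",np.median(C[:,2]))
# dial: top cloud
for n,dd,box in(("top",d,(376,208,436,268)),("side",ds,(290,300,390,380))):
    x0,y0,x1,y1=box; uu,vv=np.meshgrid(np.arange(x0,x1),np.arange(y0,y1)); uv=np.c_[uu.ravel(),vv.ravel()]
    C=cloud(n,uv,dd); im=T if n=="top" else S
    k=C[:,2]>.085; print(n,"bar pts",k.sum(),np.median(C[k],0),cv2.minAreaRect((C[k][:,:2]*1000).astype(np.float32)))
    W=onplane(n,uv[k],.098); print("   plane-cast rect",cv2.minAreaRect((W[:,:2]*1000).astype(np.float32)))
    g=im[uv[:,1],uv[:,0]].astype(int); wh=k&(g.min(1)>120); 
    W=onplane(n,uv[wh],.098); print("   pointer",wh.sum(),W.mean(0), cv2.minAreaRect((W[:,:2]*1000).astype(np.float32)))
    dk=(g.max(1)<45)
    W=onplane(n,uv[dk],.062); print("  disc",dk.sum(), cv2.minEnclosingCircle((W[:,:2]*1000).astype(np.float32)))
```

```text
cup rim from top ((464.85418701171875, 30.55678939819336), (51.4842529296875, 49.69865036010742), 44.851444244384766) [464.70772961  30.68476081]
cup rim side ((464.2732238769531, 24.271217346191406), (55.39164352416992, 52.290016174316406), 46.51141357421875) 178
rinser top [ 180  171   64   64 2985] ((574.0653076171875, 243.66702270507812), (144.08058166503906, 141.93617248535156), 11.72017765045166)
 z med 0.03520265579352566
rinser side [ 307  176   67   40 1818] ((576.1326293945312, 230.19664001464844), (149.15420532226562, 160.77093505859375), 11.943221092224121)
 z med 0.03816240109837121
top bar pts 141 [ 0.47099872 -0.25306174  0.0977535 ] ((389.29669189453125, -144.32334899902344), (30.224458694458008, 327.3332214355469), 37.88335418701172)
   plane-cast rect ((464.1844482421875, -241.93328857421875), (137.04075622558594, 113.67007446289062), 79.915283203125)
   pointer 9 [ 0.46077059 -0.24465359  0.098     ] ((455.6825866699219, -233.0455322265625), (9.263344764709473, 43.376461029052734), 22.971338272094727)
  disc 374 ((475.94512939453125, -254.517822265625), 29.455270767211914)
side bar pts 331 [ 0.47200703 -0.25812416  0.09677426] ((426.3375549316406, -507.3374328613281), (539.2892456054688, 49.832862854003906), 79.14661407470703)
   plane-cast rect ((468.76031494140625, -285.0674133300781), (147.38450622558594, 160.49581909179688), 4.301980495452881)
   pointer 18 [ 0.45891004 -0.24771689  0.098     ] ((448.8274230957031, -256.3312072753906), (37.55042266845703, 12.23975658416748), 43.17766189575195)
  disc 874 ((474.03564453125, -254.34886169433594), 37.645912170410156)
```

Run:
```python
from h import *
t=cv2.imread("pics/top0.png"); s=cv2.imread("pics/side0.png"); d=np.load("pics/top0_d.npy"); ds=np.load("pics/side0_d.npy")
for n,im,dd,box in(("top",t,d,(376,208,436,268)),("side",s,ds,(290,300,390,380))):
    x0,y0,x1,y1=box; uu,vv=np.meshgrid(np.arange(x0,x1),np.arange(y0,y1)); uv=np.c_[uu.ravel(),vv.ravel()]
    C=cloud(n,uv,dd); r=np.hypot(C[:,0]-.472,C[:,1]+.254)
    k=(abs(C[:,2]-.098)<.005)&(r<.04)
    P=C[k][:,:2]; print(n,k.sum(),cv2.minAreaRect((P*1000).astype(np.float32)),P.mean(0))
    w,V=np.linalg.eigh(np.cov(P.T)); print("  pca ang",np.degrees(np.arctan2(V[1,1],V[0,1])),np.sqrt(w*12))
    g=im[uv[:,1],uv[:,0]].astype(int); wh=k&(g.min(1)>100); print("  ptr",wh.sum(),C[wh].mean(0))
    # housing foot circle: gray pix
    hsv=cv2.cvtColor(im,cv2.COLOR_BGR2HSV)[uv[:,1],uv[:,0]]
# ridges / pixels typed from crops
px=np.array([[262,415],[180,415],[150,360],[130,295]])/10+[376,208]
px-= .5*0
W=onplane("top",px,.055)
c=np.array([.473,-.2545])
print("mark dirs deg", [round(np.degrees(np.arctan2(*( (w[:2]-c)[::-1]))),1) for w in W], np.hypot(*(W[:,:2]-c).T))
hs=cv2.cvtColor(t,cv2.COLOR_BGR2HSV)[200:275,370:445]
m=((hs[:,:,1]<60)|(hs[:,:,2]<60)).astype(np.uint8)
m=cv2.morphologyEx(m,cv2.MORPH_OPEN,np.ones((3,3)))
cs,_=cv2.findContours(m,0,cv2.CHAIN_APPROX_NONE); h=cv2.convexHull(max(cs,key=len))[:,0]+[370,200]
W=onplane("top",h,.026); print("housing",cv2.minEnclosingCircle((W[:,:2]*1000).astype(np.float32)),cv2.fitEllipse((W[:,:2]*1000).astype(np.float32)))
cup=onplane("top",[[293.7,241.8]],.06);print(cup)
```

```text
top 103 ((475.5048522949219, -254.9290771484375), (14.198318481445312, 48.282325744628906), 65.4916763305664) [ 0.47577222 -0.25528861]
  pca ang 154.11653496100848 [0.01360428 0.04932706]
  ptr 13 [ 0.46178117 -0.24852737  0.09792635]
side 204 ((475.5422668457031, -254.0615234375), (14.640523910522461, 48.70362091064453), 65.72172546386719) [ 0.47491053 -0.25520234]
  pca ang 156.5571731185539 [0.01374041 0.0490578 ]
  ptr 26 [ 0.46025093 -0.24704282  0.09867328]
mark dirs deg [np.float64(158.4), np.float64(131.4), np.float64(109.9), np.float64(86.8)] [0.03060479 0.04270463 0.04167796 0.04383611]
housing ((476.1379089355469, -255.95468139648438), 48.56607437133789) ((476.13897705078125, -255.8175811767578), (95.80551147460938, 96.3724594116211), 169.3655548095703)
[[0.46629734 0.03105946 0.06      ]]
```

Measured positions:

| Thing | Position | Orientation |
|---|---|---|
| Cup axis | (0.4655, 0.031) | walls at about 45° |
| Rinser middle | about (0.575, 0.244) | yaw 11.7° |
| Dial axis | (0.4755, -0.255) | pointer at 155.5°; the third ridge, read at 87°, fits 155.5° - 68.8° |

A single-grasp flip would need a horizontal tool, and then the gripper body would hit the board. So I'll do two 90° tilts about the jaw axis: mouth up, then lying with the mouth toward the robot, then mouth down.

```bash
cat >> h.py <<'E'
def target(grasp,az,dep,back=.019):
    """grasp point pos, azimuth deg of tool approach plane, depression deg (90=down, >90 leaning back to robot)"""
    a=np.radians(az);d=np.radians(dep)
    z=np.array([np.cos(a)*np.cos(d),np.sin(a)*np.cos(d),-np.sin(d)])
    y=np.array([np.sin(a),-np.cos(a),0]); x=np.cross(y,z)
    return np.array(grasp)+back*z, R.from_matrix(np.c_[x,y,z])
def delta(grasp,az,dep,back=.019,frm=None):
    p,r=target(grasp,az,dep,back)
    if frm is None:
        s=env.observe(); p0,r0=s["tcp_pos"],R.from_rotvec(s["tcp_rot"])
    else: p0,r0=target(*frm)
    tw=(r*r0.inv()).as_rotvec()
    print("linear cm",((p-p0)*100).round(2),"twist",tw.round(4),"deg",np.degrees(np.linalg.norm(tw)).round(1),"rows>=",np.ceil(max(np.linalg.norm(p-p0)/.0625,np.degrees(np.linalg.norm(tw))/10.7)))
def st(z=.02):
    s=env.observe(); r=R.from_rotvec(s["tcp_rot"]).as_matrix(); zz=r[:,2];
    print("t",round(s["time"],2),"q",s["q"].round(2),"tcp",s["tcp_pos"].round(4),"grasp",(s["tcp_pos"]-.019*zz).round(4),"z",zz.round(3),"y",r[:,1].round(3),"F",s["wrist_force"].round(1),"gap",round(s["finger_gap"],3))
E
python3 - <<'E'
from h import *
delta([.4655,.031,.17],44.8,90)
delta([.4655,.031,.17],44.8,120)
E
```

```text
linear cm [28.85 65.59 -4.41] twist [-0.0017 -0.0006  0.5061] deg 29.0 rows>= 12.0
linear cm [28.18 64.92 -4.16] twist [-0.2686  0.4563  0.4948] deg 41.5 rows>= 12.0
```

```bash
python3 -m handwheel '[{"linear":[4,6,5],"twist":[0,0,0.1],"gripper":0},{"linear":[14,32,2],"twist":[0,0,0.5],"gripper":0},{"linear":[14,32,2],"twist":[0,0,0.5],"gripper":0},{"linear":[14,32,2],"twist":[0,0,0.5],"gripper":0},{"linear":[14,32,2],"twist":[0,0,0.5],"gripper":0},{"linear":[14,32,2],"twist":[0,0,0.5],"gripper":0},{"linear":[28.2,64.9,1],"twist":[-0.27,0.456,0.495],"gripper":0},{"linear":[28.2,64.9,0],"twist":[-0.27,0.456,0.495],"gripper":0},{"linear":[28.2,64.9,0],"twist":[-0.27,0.456,0.495],"gripper":0},{"linear":[28.2,64.9,0],"twist":[-0.27,0.456,0.495],"gripper":0}]' 40
python3 -c "
from h import *
st()
delta([.4655,.031,.17],44.8,120)"
```

```text
time: 1.35
tcp_pos: [0.4081, -0.0923, 0.2022]
tcp_rot: [2.635, 1.092, -0.71]
wrist_force: [0.1, -1.0, -0.3]
finger_gap: 0.998
t 1.35 q [-0.2  -0.05  1.94 -0.43  1.56  0.66] tcp [ 0.4081 -0.0923  0.2022] grasp [ 0.4149 -0.0856  0.2186] z [-0.354 -0.357 -0.864] y [ 0.708 -0.706  0.002] F [ 0.1 -1.  -0.3] gap 0.998
linear cm [ 5.06 11.66 -4.86] twist [ 0.0039 -0.0013 -0.0045] deg 0.3 rows>= 3.0
```

```bash
python3 -m handwheel '[{"linear":[5.1,11.7,-4.9],"twist":[0,0,0],"gripper":0},{"linear":[5.1,11.7,-4.9],"twist":[0,0,0],"gripper":0},{"linear":[5.1,11.7,-4.9],"twist":[0,0,0],"gripper":0},{"linear":[5.1,11.7,-4.9],"twist":[0,0,0],"gripper":0}]'
python3 -c "
from h import *
st()
delta([.4655,.031,.052],44.8,120)
p,_=env.snapshot('side'); cv2.imwrite('pics/s1.png',p[120:360,180:500,::-1].repeat(2,0).repeat(2,1))"
```

```text
time: 1.85
tcp_pos: [0.4585, 0.0215, 0.1539]
tcp_rot: [2.638, 1.09, -0.709]
wrist_force: [0.8, 0.1, 0.1]
finger_gap: 0.997
t 1.85 q [ 0.02  0.16  1.82 -0.36  1.56  0.88] tcp [0.4585 0.0215 0.1539] grasp [0.4652 0.0283 0.1703] z [-0.354 -0.356 -0.865] y [ 0.706 -0.708  0.002] F [0.8 0.1 0.1] gap 0.997
linear cm [  0.03   0.28 -11.83] twist [ 0.0028 -0.     -0.0025] deg 0.2 rows>= 2.0
```

View pics/s1.png

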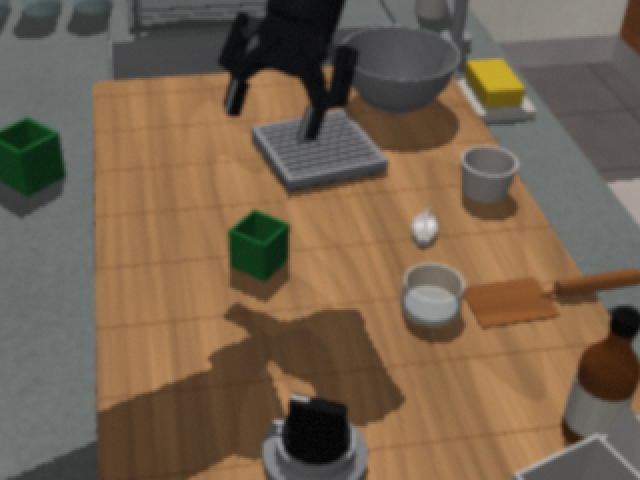

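The open gripper is above the cup at (258,245) in this crop, with the fingers on either side of it and nothing in the way. Descending.

```bash
python3 -m handwheel '[{"linear":[0,0,-4],"twist":[0,0,0],"gripper":0},{"linear":[0,0,-8],"twist":[0,0,0],"gripper":0},{"linear":[0,0,-10.5],"twist":[0,0,0],"gripper":0},{"linear":[0,0,-11.8],"twist":[0,0,0],"gripper":0},{"linear":[0,0,-11.8],"twist":[0,0,0],"gripper":0}]'
python3 -c "
from h import *
st()
delta([.4655,.031,.052],44.8,120)
p,_=env.snapshot('side'); cv2.imwrite('pics/s2.png',p[120:360,180:500,::-1].repeat(2,0).repeat(2,1))"
```

```text
time: 2.52
tcp_pos: [0.4586, 0.0206, 0.0366]
tcp_rot: [2.64, 1.087, -0.707]
wrist_force: [-0.1, 0.6, 0.3]
finger_gap: 1.002
t 2.52 q [ 0.02  0.33  1.85 -0.36  1.36  0.96] tcp [0.4586 0.0206 0.0366] grasp [0.4653 0.0274 0.053 ] z [-0.354 -0.355 -0.865] y [ 0.705 -0.71   0.003] F [-0.1  0.6  0.3] gap 1.002
linear cm [ 0.02  0.37 -0.1 ] twist [0.0026 0.0011 0.    ] deg 0.2 rows>= 1.0
```

View pics/s2.png

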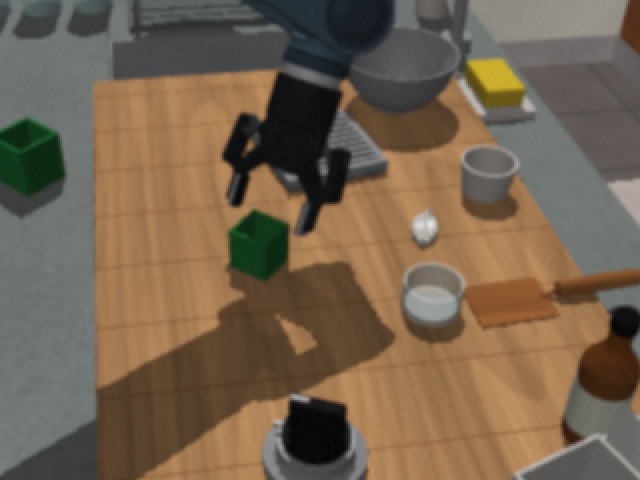

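```bash
python3 -c "
from h import *
st()
s=env.observe()
for n,x0,y0 in(('side',180,120),):
  print((proj(n,[s['tcp_pos'],[.4655,.031,.048]])-[x0,y0])*2)
p,_=env.snapshot('top'); cv2.imwrite('pics/t2.png',cv2.resize(p[160:300,220:380,::-1],None,fx=4,fy=4))
p,_=env.snapshot('side'); cv2.imwrite('pics/s2b.png',p[120:360,180:500,::-1].repeat(2,0).repeat(2,1))
print((proj('top',[s['tcp_pos'],[.4655,.031,.048]])-[220,160])*4)
"
```

```text
t 2.58 q [ 0.02  0.33  1.85 -0.36  1.36  0.96] tcp [0.4593 0.0208 0.0372] grasp [0.466  0.0276 0.0537] z [-0.352 -0.355 -0.866] y [ 0.705 -0.709  0.004] F [0.3 0.  0.7] gap 0.999
[[254.48220359 257.93066579]
 [258.62196339 244.38783125]]
[[311.79663929 342.11812769]
 [295.41250094 330.65765696]]
```

View pics/t2.png

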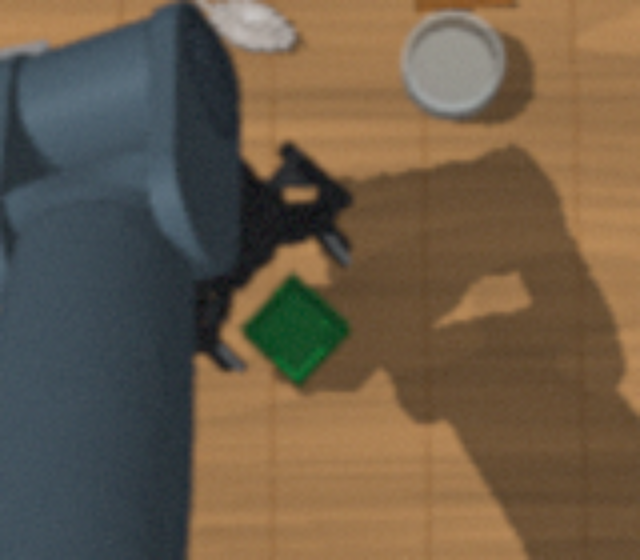

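View pics/s2b.png

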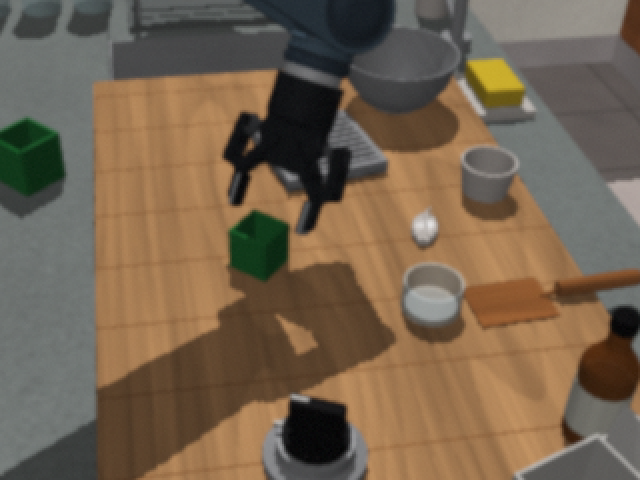

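The reported TCP projects to (254,258) in this crop, but the fingertips appear at (237,202) and (303,232), so they are clearly higher. I'll triangulate the tips from the two views before closing.

```bash
python3 -c "
from h import *
def tri(pt,ps):
    o1,d1=ray('top',pt); o2,d2=ray('side',ps); d1=d1[0]/np.linalg.norm(d1);d2=d2[0]/np.linalg.norm(d2)
    A=np.c_[d1,-d2]; k=np.linalg.lstsq(A,o2-o1,rcond=None)[0]; a=o1+k[0]*d1;b=o2+k[1]*d2
    return (a+b)/2,np.linalg.norm(a-b)
T=lambda u,v:(220+u/4,160+v/4); S=lambda u,v:(180+u/2,120+v/2)
L=tri(T(238,366),S(237,202)); r=tri(T(345,262),S(303,232))
print(L,r,(L[0]+r[0])/2, np.linalg.norm(L[0]-r[0]))
print(tri(T(296,330),S(260,235)))
"
```

```text
(array([0.44278351, 0.0655728 , 0.08416729]), np.float64(0.006289565837838162)) (array([ 0.50668187, -0.00133234,  0.08505978]), np.float64(0.005588150946039989)) [0.47473269 0.03212023 0.08461354] 0.09252077359087132
(array([0.46564824, 0.03019886, 0.06176343]), np.float64(0.0026726128598696685))
```

```bash
python3 -c "
from h import *
p,d=env.snapshot('side'); x0,y0,x1,y1=280,160,370,260
cv2.imwrite('pics/s3.png',cv2.resize(p[y0:y1,x0:x1,::-1],None,fx=6,fy=6,interpolation=cv2.INTER_CUBIC))
uu,vv=np.meshgrid(np.arange(x0,x1),np.arange(y0,y1)); uv=np.c_[uu.ravel(),vv.ravel()]; C=cloud('side',uv,d)
g=p[uv[:,1],uv[:,0]].astype(int); k=(g.max(1)<110)&(g.max(1)-g.min(1)<30)&(C[:,2]>.06)&(np.hypot(C[:,0]-.47,C[:,1]-.03)<.09)
s=env.observe(); rm=R.from_rotvec(s['tcp_rot']); L=rm.inv().apply(C[k]-s['tcp_pos'])*1000
print(k.sum(), np.percentile(L[:,2],[0,1,5,20,50]).round(0))
for a,b in((-200,-1),(1,200)):
  j=(L[:,1]>a)&(L[:,1]<b); q=L[j]; o=np.argsort(-q[:,2])[:12]; print(q[o].round(0).tolist())
"
```

```text
2544 [-214. -207. -198. -174. -135.]
[[-9.0, -25.0, -26.0], [-0.0, -26.0, -28.0], [-8.0, -24.0, -29.0], [5.0, -27.0, -30.0], [7.0, -26.0, -30.0], [-2.0, -25.0, -31.0], [8.0, -27.0, -32.0], [3.0, -27.0, -33.0], [10.0, -26.0, -33.0], [-4.0, -25.0, -33.0], [-9.0, -25.0, -33.0], [1.0, -26.0, -35.0]]
[[-18.0, 21.0, -16.0], [-22.0, 22.0, -21.0], [-21.0, 24.0, -22.0], [-11.0, 20.0, -22.0], [-6.0, 22.0, -23.0], [-14.0, 21.0, -25.0], [-10.0, 21.0, -25.0], [-2.0, 21.0, -27.0], [-7.0, 21.0, -27.0], [0.0, 21.0, -29.0], [-4.0, 21.0, -29.0], [2.0, 22.0, -32.0]]
```

View pics/s3.png

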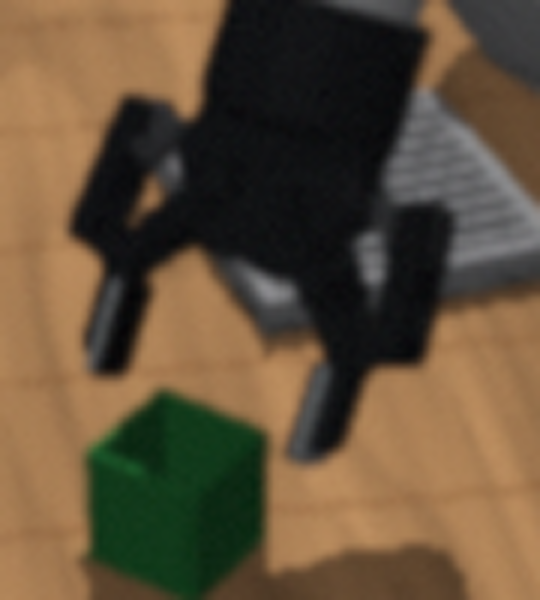

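```bash
python3 -c "
from h import *
for n,b in(('side',(280,160,370,260)),('top',(262,190,320,260))):
  p,d=env.snapshot(n); x0,y0,x1,y1=b
  uu,vv=np.meshgrid(np.arange(x0,x1),np.arange(y0,y1)); uv=np.c_[uu.ravel(),vv.ravel()]; C=cloud(n,uv,d)
  s=env.observe(); rm=R.from_rotvec(s['tcp_rot']); L=rm.inv().apply(C-s['tcp_pos'])*1000
  for a,bb in((-70,-35),(35,70)):
    j=(L[:,1]>a)&(L[:,1]<bb)&(C[:,2]>.035)&(abs(L[:,0])<40); q=L[j]; o=np.argsort(-q[:,2])[:10]; print(n,j.sum(),q[o].round(0).tolist(), C[j][o][0].round(3))
"
```

```text
side 502 [[-0.0, -44.0, -48.0], [8.0, -44.0, -48.0], [-6.0, -43.0, -48.0], [1.0, -42.0, -49.0], [-11.0, -46.0, -50.0], [-0.0, -45.0, -50.0], [-6.0, -44.0, -50.0], [-10.0, -50.0, -51.0], [6.0, -43.0, -51.0], [10.0, -43.0, -51.0]] [0.445 0.069 0.079]
side 693 [[7.0, 48.0, -49.0], [-11.0, 48.0, -49.0], [-4.0, 49.0, -50.0], [-9.0, 49.0, -50.0], [-1.0, 49.0, -50.0], [11.0, 48.0, -51.0], [-14.0, 46.0, -51.0], [6.0, 48.0, -51.0], [1.0, 48.0, -52.0], [-11.0, 47.0, -52.0]] [0.515 0.009 0.077]
top 117 [[-11.0, -45.0, -50.0], [-3.0, -49.0, -51.0], [-13.0, -42.0, -53.0], [-12.0, -44.0, -55.0], [-10.0, -42.0, -55.0], [-9.0, -51.0, -55.0], [-14.0, -47.0, -57.0], [-4.0, -52.0, -57.0], [-2.0, -54.0, -57.0], [3.0, -54.0, -57.0]] [0.438 0.064 0.086]
top 337 [[-9.0, 50.0, -47.0], [-0.0, 45.0, -49.0], [3.0, 45.0, -51.0], [8.0, 45.0, -51.0], [12.0, 45.0, -51.0], [-12.0, 46.0, -51.0], [-12.0, 51.0, -53.0], [-8.0, 55.0, -54.0], [-13.0, 47.0, -55.0], [-12.0, 49.0, -56.0]] [ 0.506 -0.003  0.082]
```

Both views agree: the open fingertips are 48 mm behind the reported TCP along the tool axis. The opening swing accounts for 13 mm of that, so about 35 mm is a fixed tool offset. From here I'll use the fingers' measured position, with the grasp point about 58 mm behind the reported TCP at a 50 mm opening. I'll advance along the tool and then grip.

```bash
sed -i 's/back=.019/back=.058/g; s/-.019\*zz/-.058*zz/' h.py; python3 -m handwheel '[{"linear":[-0.7,-0.5,-1.8],"twist":[0,0,0],"gripper":0},{"linear":[-1.4,-1.0,-3.5],"twist":[0,0,0],"gripper":0},{"linear":[-1.4,-1.0,-3.5],"twist":[0,0,0],"gripper":0},{"linear":[-1.4,-1.0,-3.5],"twist":[0,0,0],"gripper":0}]'
python3 -c "
from h import *
st()
delta([.4655,.031,.052],44.8,120)
p,_=env.snapshot('side'); cv2.imwrite('pics/s4.png',cv2.resize(p[160:280,270:390,::-1],None,fx=5,fy=5))"
```

```text
time: 3.32
tcp_pos: [0.4447, 0.0114, 0.0012]
tcp_rot: [2.639, 1.089, -0.707]
wrist_force: [0.8, -0.4, 0.7]
finger_gap: 1.004
t 3.33 q [ 0.    0.37  1.89 -0.38  1.29  0.97] tcp [0.4447 0.0114 0.0012] grasp [0.4652 0.0319 0.0514] z [-0.354 -0.355 -0.865] y [ 0.706 -0.709  0.002] F [ 0.8 -0.4  0.7] gap 1.004
linear cm [ 0.03 -0.08  0.06] twist [ 0.0025  0.001  -0.0013] deg 0.2 rows>= 1.0
```

View pics/s4.png

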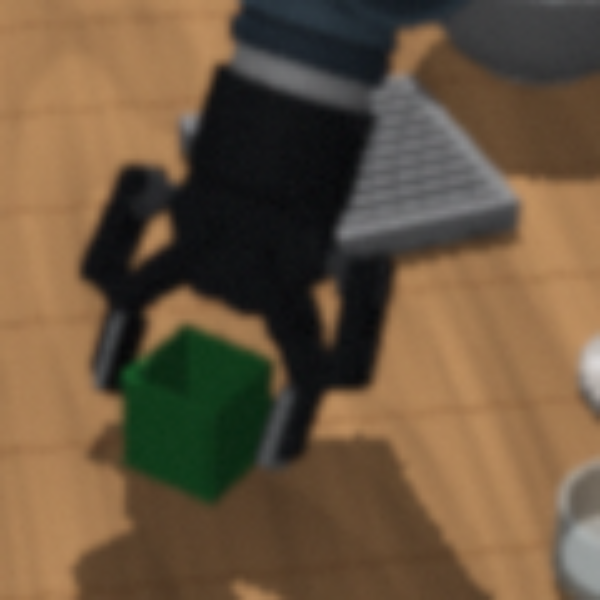

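The fingers now straddle the cup, with the pads at about mid-height at (115,350) and (285,430). Closing.

```bash
python3 -m handwheel '[{"linear":[0,0,0],"twist":[0,0,0],"gripper":1},{"linear":[0,0,0],"twist":[0,0,0],"gripper":1},{"linear":[0,0,0],"twist":[0,0,0],"gripper":1},{"linear":[0,0,0],"twist":[0,0,0],"gripper":1},{"linear":[0,0,0],"twist":[0,0,0],"gripper":1}]' 40
python3 -c "
from h import *
st()
p,_=env.snapshot('side'); cv2.imwrite('pics/s5.png',cv2.resize(p[160:280,270:390,::-1],None,fx=5,fy=5))"
```

```text
time: 4.0
tcp_pos: [0.4458, 0.0114, 0.0021]
tcp_rot: [2.639, 1.088, -0.704]
wrist_force: [1.7, 1.6, 5.4]
finger_gap: 0.583
t 4.0 q [ 0.    0.37  1.89 -0.38  1.29  0.97] tcp [0.4458 0.0114 0.0021] grasp [0.4662 0.032  0.0523] z [-0.351 -0.355 -0.866] y [ 0.706 -0.708  0.004] F [1.7 1.6 5.4] gap 0.583
```

View pics/s5.png

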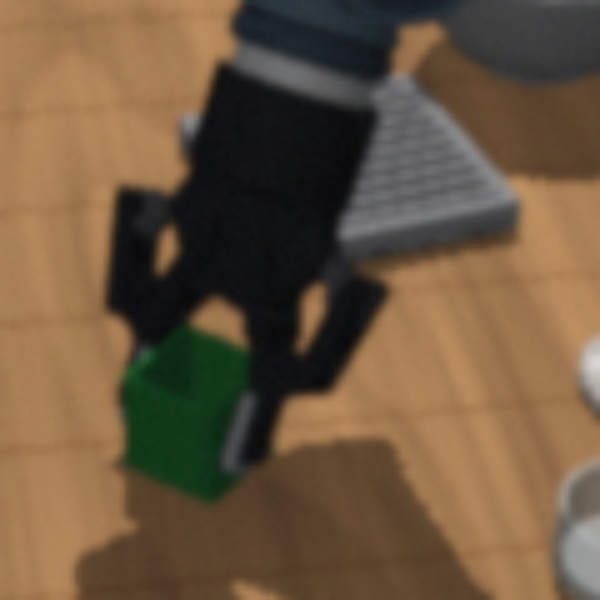

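The cup is held: the gap of 0.583 is about 49.6 mm, which matches its 50 mm width. Before the first 90° turn I need clear board, far enough out for the low tool angle.

```bash
python3 -c "
from h import *
print(onplane('top',[[282,166],[333,177],[253,125],[158,142],[294,163]],.03).round(3))
c=[.54,.075]
print(np.degrees(np.arctan2(c[1],c[0])))
print('lift'); delta([.4662,.032,.152],44.8,120)
print('mid');delta([.53,.06,.16],10,75)
print('end');delta([.54,.07,.13],10,30)
"
```

```text
[[ 0.671  0.061  0.03 ]
 [ 0.64  -0.072  0.03 ]
 [ 0.783  0.138  0.03 ]
 [ 0.739  0.389  0.03 ]
 [ 0.679  0.03   0.03 ]]
7.907162702958456
lift
linear cm [-0.02  0.02  9.97] twist [ 0.0027  0.0034 -0.0016] deg 0.3 rows>= 2.0
mid
linear cm [ 9.9   5.12 10.19] twist [ 0.3709 -0.705  -0.5753] deg 56.3 rows>= 6.0
end
linear cm [14.37  6.73  9.89] twist [ 0.7359 -1.4095 -0.4737] deg 95.1 rows>= 9.0
```

```bash
python3 -m handwheel '[{"linear":[0,0,3],"twist":[0,0,0],"gripper":1},{"linear":[0,0,7],"twist":[0,0,0],"gripper":1},{"linear":[0,0,10],"twist":[0,0,0],"gripper":1},{"linear":[3,1.5,11],"twist":[0.07,-0.14,-0.11],"gripper":1},{"linear":[5,2.6,12],"twist":[0.14,-0.27,-0.22],"gripper":1},{"linear":[7,3.6,12],"twist":[0.21,-0.4,-0.32],"gripper":1},{"linear":[8.5,4.4,12],"twist":[0.28,-0.53,-0.43],"gripper":1},{"linear":[9.9,5.1,12],"twist":[0.37,-0.705,-0.575],"gripper":1},{"linear":[9.9,5.1,12],"twist":[0.37,-0.705,-0.575],"gripper":1},{"linear":[9.9,5.1,12],"twist":[0.37,-0.705,-0.575],"gripper":1}]'
python3 -c "
from h import *
st()
delta([.54,.07,.15],10,30)
p,_=env.snapshot('side'); cv2.imwrite('pics/s6.png',cv2.resize(p[120:320,220:460,::-1],None,fx=3,fy=3))"
```

```text
time: 5.3
tcp_pos: [0.5422, 0.0624, 0.1202]
tcp_rot: [-3.08, -0.271, -0.399]
wrist_force: [1.0, 0.1, -0.6]
finger_gap: 0.582
t 5.3 q [-0.14 -0.08  2.07  0.1   0.91  1.21] tcp [0.5422 0.0624 0.1202] grasp [0.5277 0.0598 0.1762] z [ 0.251  0.046 -0.967] y [ 0.175 -0.985 -0.001] F [ 1.   0.1 -0.6] gap 0.582
linear cm [4.72 1.63 0.08] twist [ 0.1364 -0.7778 -0.0013] deg 45.2 rows>= 5.0
```

View pics/s6.png

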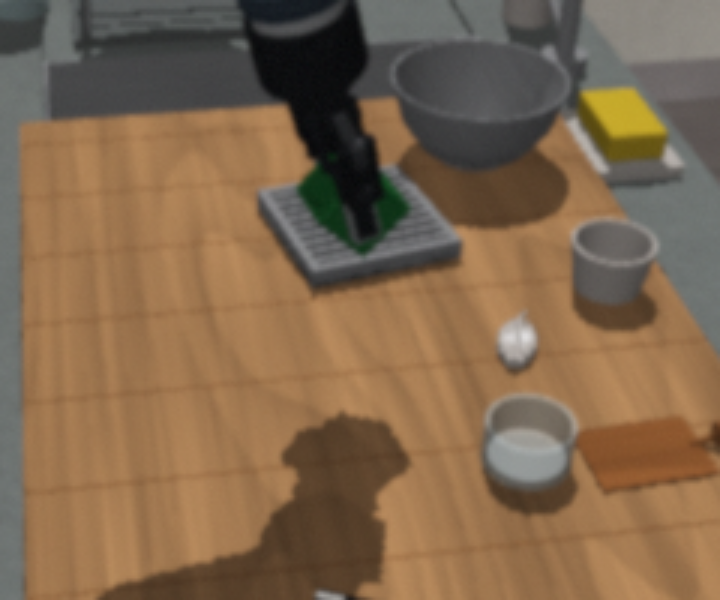

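The cup is held, tilted about 45° and well above the board. Finishing the first quarter turn.

```bash
python3 -m handwheel '[{"linear":[1,0.3,0.5],"twist":[0.027,-0.155,0],"gripper":1},{"linear":[2,0.6,0.7],"twist":[0.055,-0.31,0],"gripper":1},{"linear":[3,0.9,0.7],"twist":[0.082,-0.465,0],"gripper":1},{"linear":[4,1.3,0.4],"twist":[0.11,-0.62,0],"gripper":1},{"linear":[4.7,1.6,0.1],"twist":[0.136,-0.778,0],"gripper":1},{"linear":[4.7,1.6,0.1],"twist":[0.136,-0.778,0],"gripper":1},{"linear":[4.7,1.6,0.1],"twist":[0.136,-0.778,0],"gripper":1}]'
python3 -c "
from h import *
st()
delta([.54,.07,.050],10,30)
p,_=env.snapshot('side'); cv2.imwrite('pics/s7.png',cv2.resize(p[120:320,220:460,::-1],None,fx=3,fy=3))"
```

```text
time: 6.22
tcp_pos: [0.59, 0.0888, 0.1241]
tcp_rot: [-2.643, -0.263, -1.445]
wrist_force: [-0.3, -0.1, -0.6]
finger_gap: 0.586
t 6.22 q [-0.22 -0.16  2.41  1.73  0.38 -0.4 ] tcp [0.59   0.0888 0.1241] grasp [0.5423 0.078  0.1552] z [ 0.822  0.186 -0.538] y [ 0.208 -0.978 -0.02 ] F [-0.3 -0.1 -0.6] gap 0.586
linear cm [ -0.05  -1.01 -10.31] twist [-0.0117 -0.0474 -0.0353] deg 3.5 rows>= 2.0
```

View pics/s7.png

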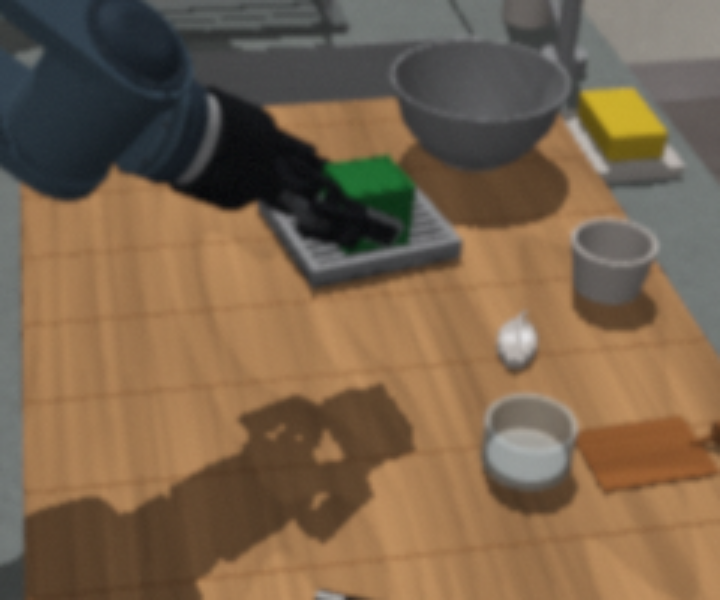

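The cup is nearly level, on its side with the mouth toward the robot. However, joint 5 is at 0.38, close to its lower limit, so I'll yaw the tool to azimuth 28° to move the wrist away from the singularity before lowering.

```bash
python3 -c "
from h import *
delta([.54,.075,.12],28,30)"
```

```text
linear cm [-0.42  0.99 -3.09] twist [-0.004  -0.0508  0.2802] deg 16.3 rows>= 2.0
```

```bash
python3 -m handwheel '[{"linear":[0,0.5,-1],"twist":[0,-0.025,0.14],"gripper":1},{"linear":[-0.4,1.0,-2],"twist":[0,-0.05,0.28],"gripper":1},{"linear":[-0.4,1.0,-3.1],"twist":[0,-0.05,0.28],"gripper":1},{"linear":[-0.4,1.0,-3.1],"twist":[0,-0.05,0.28],"gripper":1},{"linear":[-0.4,1.0,-3.1],"twist":[0,-0.05,0.28],"gripper":1}]'
python3 -c "
from h import *
st()
delta([.54,.075,.052],28,30)"
```

```text
time: 6.9
tcp_pos: [0.5856, 0.0991, 0.0933]
tcp_rot: [-2.451, -0.61, -1.414]
wrist_force: [-0.4, 0.3, -1.0]
finger_gap: 0.578
t 6.9 q [-0.37  0.    2.37  1.66  0.72 -0.64] tcp [0.5856 0.0991 0.0933] grasp [0.5414 0.0753 0.1223] z [ 0.763  0.41  -0.5  ] y [ 0.471 -0.882 -0.004] F [-0.4  0.3 -1. ] gap 0.578
linear cm [-0.13 -0.05 -7.03] twist [-0.0039 -0.0019 -0.0021] deg 0.3 rows>= 2.0
```

```bash
python3 -m handwheel '[{"linear":[0,0,-3],"twist":[0,0,0],"gripper":1},{"linear":[0,0,-5.5],"twist":[0,0,0],"gripper":1},{"linear":[0,0,-6.6],"twist":[0,0,0],"gripper":1},{"linear":[0,0,-7.1],"twist":[0,0,0],"gripper":1},{"linear":[0,0,-7.1],"twist":[0,0,0],"gripper":1}]'
python3 -c "
from h import *
st()
p,_=env.snapshot('side'); cv2.imwrite('pics/s8.png',cv2.resize(p[140:300,250:410,::-1],None,fx=4,fy=4))"
```

```text
time: 7.52
tcp_pos: [0.5856, 0.099, 0.0223]
tcp_rot: [-2.451, -0.61, -1.415]
wrist_force: [0.3, -0.1, -0.8]
finger_gap: 0.579
t 7.53 q [-0.37  0.23  2.34  1.88  0.76 -0.93] tcp [0.5856 0.099  0.0223] grasp [0.5414 0.0752 0.0513] z [ 0.763  0.41  -0.499] y [ 0.471 -0.882 -0.004] F [ 0.3 -0.1 -0.8] gap 0.579
```

View pics/s8.png

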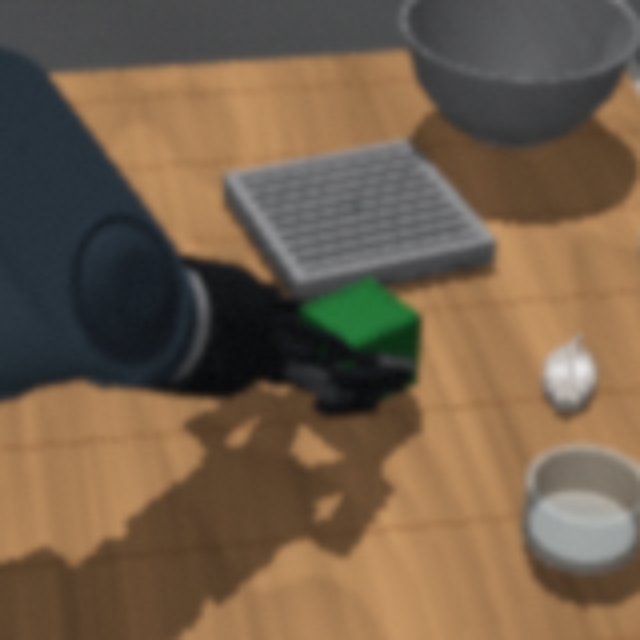

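It is hovering a few mm above the board. I'll creep down to contact.

```bash
python3 -m handwheel '[{"linear":[0,0,-0.15],"twist":[0,0,0],"gripper":1},{"linear":[0,0,-0.25],"twist":[0,0,0],"gripper":1},{"linear":[0,0,-0.35],"twist":[0,0,0],"gripper":1},{"linear":[0,0,-0.35],"twist":[0,0,0],"gripper":1}]'
python3 -c "
from h import *
st()"
```

```text
time: 8.07
tcp_pos: [0.5854, 0.0988, 0.0184]
tcp_rot: [-2.451, -0.609, -1.414]
wrist_force: [0.5, 1.2, -1.4]
finger_gap: 0.584
t 8.07 q [-0.37  0.25  2.34  1.89  0.76 -0.95] tcp [0.5854 0.0988 0.0184] grasp [0.5411 0.075  0.0474] z [ 0.763  0.409 -0.5  ] y [ 0.47  -0.883 -0.004] F [ 0.5  1.2 -1.4] gap 0.584
```

```bash
python3 -m handwheel '[{"linear":[0,0,-0.1],"twist":[0,0,0],"gripper":1},{"linear":[0,0,-0.2],"twist":[0,0,0],"gripper":1},{"linear":[0,0,-0.2],"twist":[0,0,0],"gripper":1}]'
python3 -c "
from h import *
st()
p,_=env.snapshot('side'); cv2.imwrite('pics/s9.png',cv2.resize(p[180:280,300:400,::-1],None,fx=6,fy=6,interpolation=cv2.INTER_CUBIC))"
```

```text
time: 8.45
tcp_pos: [0.5856, 0.0988, 0.0167]
tcp_rot: [-2.45, -0.609, -1.415]
wrist_force: [-0.6, -0.1, 1.7]
finger_gap: 0.583
t 8.45 q [-0.37  0.25  2.34  1.89  0.76 -0.95] tcp [0.5856 0.0988 0.0167] grasp [0.5413 0.0751 0.0457] z [ 0.764  0.41  -0.499] y [ 0.47  -0.882 -0.004] F [-0.6 -0.1  1.7] gap 0.583
```

View pics/s9.png

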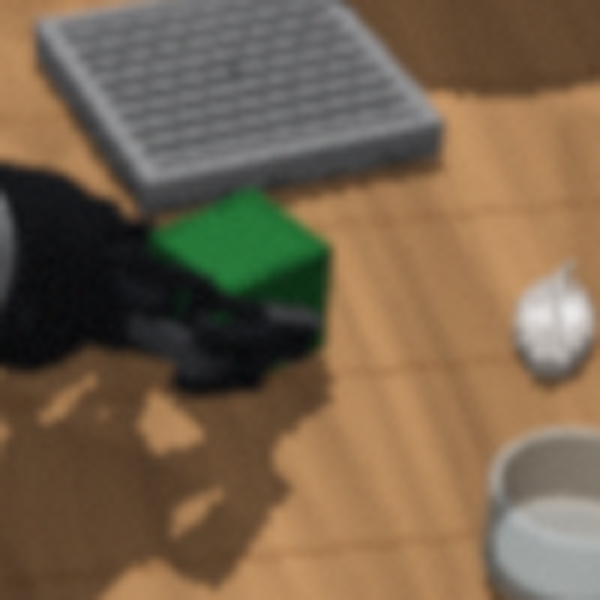

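The wrist force went from -1.4 N (carrying the cup) to +1.7 N, so the cup is down on its side. I'll release it and back out along the tool axis.

```bash
python3 -m handwheel '[{"linear":[0,0,-0.05],"twist":[0,0,0],"gripper":1},{"linear":[0,0,-0.05],"twist":[0,0,0],"gripper":0},{"linear":[0,0,-0.05],"twist":[0,0,0],"gripper":0},{"linear":[0,0,-0.05],"twist":[0,0,0],"gripper":0},{"linear":[0,0,-0.05],"twist":[0,0,0],"gripper":0},{"linear":[-1.5,-0.8,1],"twist":[0,0,0],"gripper":0},{"linear":[-4,-2.1,2.6],"twist":[0,0,0],"gripper":0},{"linear":[-7,-3.7,4.6],"twist":[0,0,0],"gripper":0},{"linear":[-7,-3.7,7],"twist":[0,0,0],"gripper":0},{"linear":[-7,-3.7,7],"twist":[0,0,0],"gripper":0}]'
python3 -c "
from h import *
st()
p,_=env.snapshot('side'); cv2.imwrite('pics/s10.png',cv2.resize(p[160:300,260:400,::-1],None,fx=4,fy=4,interpolation=cv2.INTER_CUBIC))"
```

```text
time: 9.75
tcp_pos: [0.5176, 0.0604, 0.0885]
tcp_rot: [-2.451, -0.612, -1.421]
wrist_force: [-0.5, -0.1, -0.5]
finger_gap: 0.997
t 9.75 q [-0.57 -0.16  2.54  1.52  0.86 -0.65] tcp [0.5176 0.0604 0.0885] grasp [0.4732 0.0368 0.1174] z [ 0.766  0.407 -0.497] y [ 0.47  -0.883  0.001] F [-0.5 -0.1 -0.5] gap 0.997
```

View pics/s10.png

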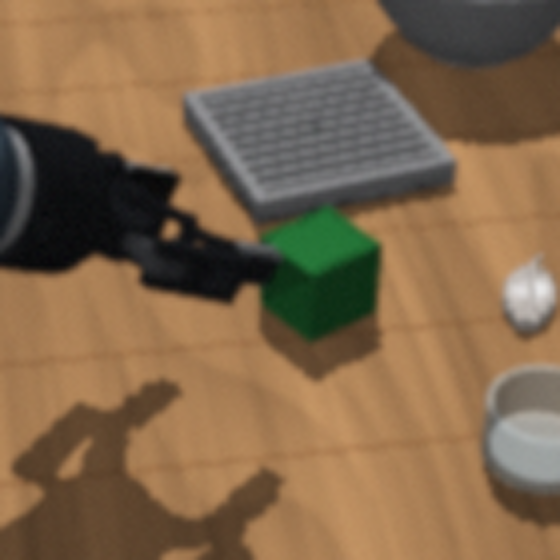

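The cup lies flat on its side at (320,272) in this crop. Joint 3 is at its limit, so I'll go up and forward now while tilting toward the next grasp, 130° depression at azimuth 28°.

```bash
python3 -c "
from h import *
delta([.545,.077,.19],28,130)
delta([.50,.055,.22],28,80)
p,ds=env.snapshot('side'); t,dt=env.snapshot('top')
for n,im,d in(('side',p,ds),('top',t,dt)):
  hsv=cv2.cvtColor(im,cv2.COLOR_RGB2HSV); m=cv2.inRange(hsv,(45,120,60),(85,255,255))
  v,u=np.nonzero(m); C=cloud(n,np.c_[u,v],d); k=(abs(C[:,2]-.072)<.006)&(np.hypot(C[:,0]-.545,C[:,1]-.077)<.06)
  if k.sum()>20: print(n,k.sum(),np.c_[u,v][k].mean(0),C[k].mean(0),cv2.minAreaRect((C[k][:,:2]*1000).astype(np.float32)),cv2.minAreaRect((onplane(n,np.c_[u,v][k],.072)[:,:2]*1000).astype(np.float32)))
"
```

```text
linear cm [-0.45 -0.18  5.87] twist [-8.2240e-01  1.5408e+00  1.1000e-03] deg 100.1 rows>= 10.0
linear cm [-0.77 -0.16  7.6 ] twist [-4.126e-01  7.704e-01 -2.000e-04] deg 50.1 rows>= 5.0
side 280 [339.77142857 220.15357143] [0.5431438  0.07311535 0.07135115] ((543.2722778320312, 74.79649353027344), (50.59779739379883, 50.60390090942383), 27.964431762695312) ((543.0552978515625, 72.92529296875), (51.8409423828125, 51.57771682739258), 27.818994522094727)
top 358 [276.16480447 210.97206704] [0.54376823 0.07454272 0.07103326] ((544.4578247070312, 74.20722961425781), (51.54119110107422, 48.75960159301758), 29.105754852294922) ((544.2597045898438, 74.04800415039062), (51.48680877685547, 48.68919372558594), 28.605670928955078)
```

Both views agree on the lying cup: centre (0.544, 0.074), axis yaw 28°, top at 0.071 (0.072 expected).

```bash
python3 -m handwheel '[{"linear":[0.5,0.3,5],"twist":[-0.08,0.15,0],"gripper":0},{"linear":[0.5,0.3,10],"twist":[-0.16,0.3,0],"gripper":0},{"linear":[0,0,12],"twist":[-0.24,0.45,0],"gripper":0},{"linear":[-0.3,0,12],"twist":[-0.33,0.61,0],"gripper":0},{"linear":[-0.8,-0.2,11],"twist":[-0.413,0.77,0],"gripper":0},{"linear":[-0.8,-0.2,10],"twist":[-0.495,0.925,0],"gripper":0},{"linear":[-0.8,-0.2,9],"twist":[-0.58,1.08,0],"gripper":0},{"linear":[-0.8,-0.2,8],"twist":[-0.66,1.23,0],"gripper":0},{"linear":[-0.6,-0.3,7],"twist":[-0.74,1.385,0],"gripper":0},{"linear":[-0.6,-0.4,6],"twist":[-0.822,1.54,0],"gripper":0}]'
python3 -c "
from h import *
st()
delta([.544,.0742,.13],28,130)"
```

```text
time: 11.15
tcp_pos: [0.51, 0.0584, 0.1443]
tcp_rot: [2.828, 0.705, -0.775]
wrist_force: [0.6, -0.9, 0.5]
finger_gap: 1.001
t 11.15 q [ 0.02  0.34  1.61 -0.23  1.67  1.14] tcp [0.51   0.0584 0.1443] grasp [0.5361 0.0722 0.1942] z [-0.45  -0.238 -0.861] y [ 0.469 -0.883 -0.002] F [ 0.6 -0.9  0.5] gap 1.001
linear cm [ 0.11 -0.17 -5.87] twist [-0.0784  0.1439  0.0005] deg 9.4 rows>= 1.0
```

```bash
python3 -m handwheel '[{"linear":[0.1,-0.2,-2],"twist":[-0.078,0.144,0],"gripper":0},{"linear":[0.1,-0.2,-5.9],"twist":[-0.078,0.144,0],"gripper":0},{"linear":[0.1,-0.2,-5.9],"twist":[-0.078,0.144,0],"gripper":0},{"linear":[0.1,-0.2,-5.9],"twist":[-0.078,0.144,0],"gripper":0}]'
python3 -c "
from h import *
st()
delta([.544,.0742,.051],28,130)
p,_=env.snapshot('side'); cv2.imwrite('pics/s11.png',cv2.resize(p[140:300,240:420,::-1],None,fx=4,fy=4,interpolation=cv2.INTER_CUBIC))"
```

```text
time: 11.65
tcp_pos: [0.5112, 0.0558, 0.0876]
tcp_rot: [2.728, 0.677, -0.98]
wrist_force: [0.0, 0.1, 0.0]
finger_gap: 1.005
t 11.65 q [ 0.04  0.52  1.54 -0.28  1.71  1.18] tcp [0.5112 0.0558 0.0876] grasp [0.5438 0.0731 0.1323] z [-0.562 -0.299 -0.771] y [ 0.468 -0.884  0.001] F [0.  0.1 0. ] gap 1.005
linear cm [-0.01  0.09 -8.1 ] twist [-0.0027  0.0077  0.0016] deg 0.5 rows>= 2.0
```

View pics/s11.png

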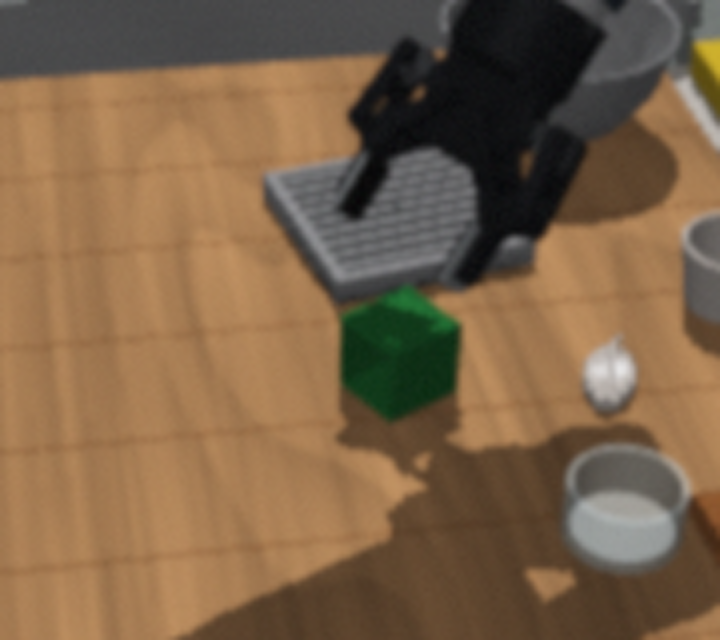

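The gripper is aligned above the lying cup at (400,350), and the way down is clear of the rinser and the leaf. Descend and grip.

```bash
python3 -m handwheel '[{"linear":[0,0.1,-4],"twist":[0,0.007,0],"gripper":0},{"linear":[0,0.1,-6.5],"twist":[0,0.007,0],"gripper":0},{"linear":[0,0.1,-8.1],"twist":[0,0.007,0],"gripper":0},{"linear":[0,0.1,-8.1],"twist":[0,0.007,0],"gripper":0},{"linear":[0,0.1,-8.1],"twist":[0,0.007,0],"gripper":0},{"linear":[0,0.1,-8.1],"twist":[0,0.007,0],"gripper":1},{"linear":[0,0.1,-8.1],"twist":[0,0.007,0],"gripper":1},{"linear":[0,0.1,-8.1],"twist":[0,0.007,0],"gripper":1},{"linear":[0,0.1,-8.1],"twist":[0,0.007,0],"gripper":1},{"linear":[0,0.1,-8.1],"twist":[0,0.007,0],"gripper":1}]' 40
python3 -c "
from h import *
st()
p,ds=env.snapshot('side'); cv2.imwrite('pics/s12.png',cv2.resize(p[140:300,240:420,::-1],None,fx=4,fy=4,interpolation=cv2.INTER_CUBIC))
delta([.544,.0742,.14],28,130)
delta([.56,.12,.16],30,85)
"
```

```text
time: 12.95
tcp_pos: [0.5118, 0.0567, 0.0071]
tcp_rot: [2.727, 0.678, -0.988]
wrist_force: [1.6, 1.6, 5.7]
finger_gap: 0.578
t 12.95 q [ 0.05  0.65  1.53 -0.28  1.61  1.21] tcp [0.5118 0.0567 0.0071] grasp [0.5446 0.0741 0.0516] z [-0.566 -0.299 -0.768] y [ 0.468 -0.884 -0.001] F [1.6 1.6 5.7] gap 0.578
linear cm [-0.08 -0.01  8.85] twist [-0.0024  0.0024  0.002 ] deg 0.2 rows>= 2.0
linear cm [5.25 6.58 9.51] twist [ 0.3777 -0.6849  0.0346] deg 44.9 rows>= 5.0
```

View pics/s12.png

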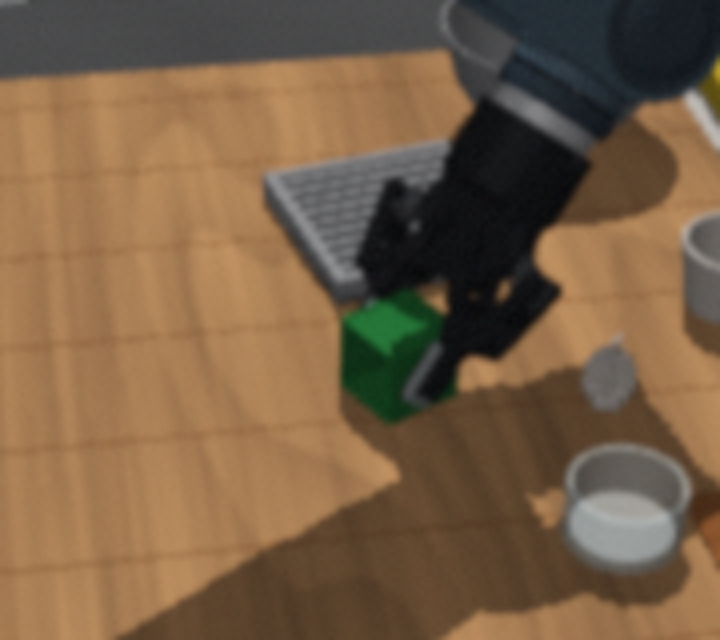

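It is gripped at a gap of 0.578. Now lift, tilt the other quarter turn, and carry it over to the rinser.

```bash
python3 -m handwheel '[{"linear":[0,0,3],"twist":[0,0,0],"gripper":1},{"linear":[0,0,7],"twist":[0,0,0],"gripper":1},{"linear":[0,0,11],"twist":[0.01,-0.02,0],"gripper":1},{"linear":[1,1,13],"twist":[0.07,-0.13,0.01],"gripper":1},{"linear":[2.2,2.5,13],"twist":[0.15,-0.27,0.02],"gripper":1},{"linear":[3.4,4,13],"twist":[0.225,-0.41,0.025],"gripper":1},{"linear":[4.4,5.5,13],"twist":[0.3,-0.55,0.03],"gripper":1},{"linear":[5.2,6.6,13],"twist":[0.378,-0.685,0.035],"gripper":1},{"linear":[5.2,6.6,13],"twist":[0.378,-0.685,0.035],"gripper":1}]'
python3 -c "
from h import *
st()
delta([.571,.2417,.13],30,39.8)
"
```

```text
time: 14.12
tcp_pos: [0.5611, 0.1222, 0.1353]
tcp_rot: [-3.01, -0.807, -0.125]
wrist_force: [-0.1, -0.6, -0.9]
finger_gap: 0.578
t 14.12 q [-0.01  0.08  1.86  0.05  1.13  1.02] tcp [0.5611 0.1222 0.1353] grasp [0.5569 0.1197 0.1931] z [ 0.072  0.043 -0.997] y [ 0.5   -0.866 -0.001] F [-0.1 -0.6 -0.9] gap 0.578
linear cm [ 4.85 14.18 -4.24] twist [ 3.952e-01 -6.870e-01 -6.000e-04] deg 45.4 rows>= 5.0
```

```bash
python3 -m handwheel '[{"linear":[1,3,0],"twist":[0.08,-0.14,0],"gripper":1},{"linear":[2,6,0],"twist":[0.16,-0.275,0],"gripper":1},{"linear":[3,9,0],"twist":[0.24,-0.41,0],"gripper":1},{"linear":[4,12,-1],"twist":[0.32,-0.55,0],"gripper":1},{"linear":[4.8,14.2,-2],"twist":[0.395,-0.687,0],"gripper":1},{"linear":[4.8,14.2,-3],"twist":[0.395,-0.687,0],"gripper":1},{"linear":[4.8,14.2,-3],"twist":[0.395,-0.687,0],"gripper":1}]'
python3 -c "
from h import *
st()
delta([.571,.2417,.071],30,39.8)
p,ds=env.snapshot('side'); cv2.imwrite('pics/s13.png',cv2.resize(p[120:260,260:420,::-1],None,fx=4,fy=4,interpolation=cv2.INTER_CUBIC))
t,dt=env.snapshot('top'); cv2.imwrite('pics/t13.png',cv2.resize(t[140:260,150:310,::-1],None,fx=4,fy=4,interpolation=cv2.INTER_CUBIC))
"
```

```text
time: 15.0
tcp_pos: [0.6104, 0.2655, 0.1038]
tcp_rot: [-2.569, -0.691, -1.203]
wrist_force: [0.6, -0.3, 0.0]
finger_gap: 0.583
t 15.0 q [ 0.1   0.06  2.18  1.35  0.33 -0.05] tcp [0.6104 0.2655 0.1038] grasp [0.5718 0.2431 0.1409] z [ 0.664  0.386 -0.64 ] y [ 0.502 -0.865 -0.001] F [ 0.6 -0.3  0. ] gap 0.583
linear cm [-0.08 -0.15 -6.99] twist [-0.0006 -0.0002 -0.0025] deg 0.1 rows>= 2.0
```

View pics/s13.png

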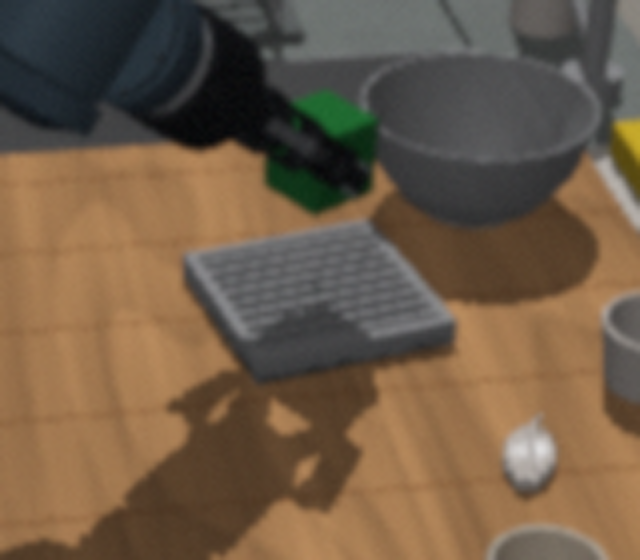

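View pics/t13.png

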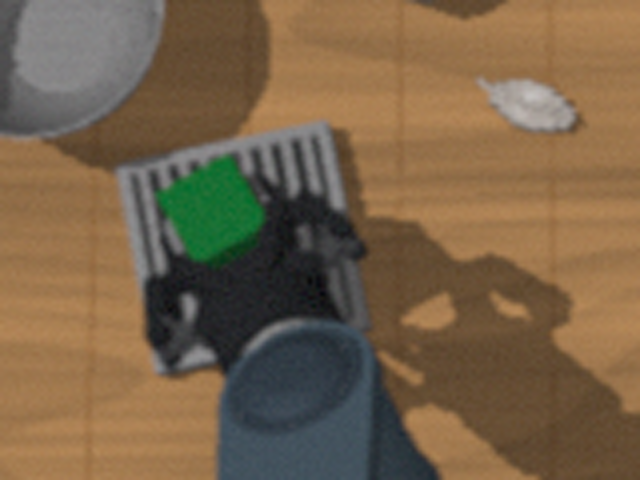

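```bash
python3 -c "
from h import *
print('rinser mid from slots',onplane('top',[[170+203.75/5,170+156.75/5]],.040))
im=cv2.imread('pics/top0.png'); 
# dark slots centroid
g=cv2.cvtColor(im,cv2.COLOR_BGR2GRAY); roi=np.zeros_like(g); cv2.fillConvexPoly(roi,np.array([[181,183],[231,172],[240,221],[190,231]]),255)
m=((g<85)&(roi>0)).astype(np.uint8); v,u=np.nonzero(m); h=cv2.convexHull(np.c_[u,v].astype(np.int32))
W=onplane('top',h[:,0],.040)[:,:2]*1000; print(m.sum(),cv2.minAreaRect(W.astype(np.float32)))
is_=cv2.imread('pics/s13.png')
s0=cv2.imread('pics/side0.png'); print('side view middle px', proj('side',[[.575,.244,.04]]))
t,dt=env.snapshot('top');p,ds=env.snapshot('side')
for n,im,d in(('side',p,ds),('top',t,dt)):
  hsv=cv2.cvtColor(im,cv2.COLOR_RGB2HSV); mm=cv2.inRange(hsv,(45,120,60),(85,255,255))
  v,u=np.nonzero(mm); C=cloud(n,np.c_[u,v],d); k=(abs(C[:,2]-.166)<.007)&(np.hypot(C[:,0]-.575,C[:,1]-.244)<.06)
  print(n,k.sum(),C[k].mean(0),cv2.minAreaRect((C[k][:,:2]*1000).astype(np.float32)))
  A=np.c_[C[k][:,:2],np.ones(k.sum())]; print('  tilt',np.linalg.lstsq(A,C[k][:,2],rcond=None)[0][:2])
st()
"
```

```text
rinser mid from slots [[0.57604897 0.24531731 0.04      ]]
839 ((577.2279663085938, 247.32162475585938), (121.20655822753906, 121.81200408935547), 11.907353401184082)
side view middle px [[338.50190562 191.69221045]]
side 117 [0.5838261  0.24339712 0.16797005] ((582.234619140625, 244.4925994873047), (31.271358489990234, 50.269622802734375), 26.343130111694336)
  tilt [-0.02522787  0.02678136]
top 430 [0.57470197 0.24222358 0.16611723] ((575.0162353515625, 242.6455841064453), (51.02946472167969, 50.29539489746094), 29.055330276489258)
  tilt [-0.02318517  0.01539896]
t 15.2 q [ 0.1   0.06  2.18  1.35  0.33 -0.05] tcp [0.6117 0.2651 0.1062] grasp [0.573  0.2427 0.1432] z [ 0.666  0.386 -0.638] y [ 0.501 -0.865  0.001] F [ 0.1  0.5 -1.3] gap 0.581
```

The cup is upside down with its top at 0.166 and level. Its centre is at (0.575, 0.2425) against the rinser middle at (0.576, 0.245), so I'll shift +2 mm in y while lowering.

```bash
python3 -m handwheel '[{"linear":[0.05,0.1,-2],"twist":[0,0,0],"gripper":1},{"linear":[0.05,0.2,-4.5],"twist":[0,0,0],"gripper":1},{"linear":[0.05,0.2,-6],"twist":[0,0,0],"gripper":1},{"linear":[0.05,0.2,-6.8],"twist":[0,0,0],"gripper":1},{"linear":[0.05,0.2,-6.8],"twist":[0,0,0],"gripper":1},{"linear":[0.05,0.2,-6.8],"twist":[0,0,0],"gripper":1}]'
python3 -c "
from h import *
st()
p,ds=env.snapshot('side'); cv2.imwrite('pics/s14.png',cv2.resize(p[140:240,280:400,::-1],None,fx=6,fy=6,interpolation=cv2.INTER_CUBIC))
"
```

```text
time: 15.95
tcp_pos: [0.6126, 0.2668, 0.0394]
tcp_rot: [-2.568, -0.69, -1.211]
wrist_force: [0.1, -0.1, 0.1]
finger_gap: 0.583
t 15.95 q [ 0.1   0.22  2.17  1.81  0.33 -0.53] tcp [0.6126 0.2668 0.0394] grasp [0.5739 0.2445 0.0763] z [ 0.668  0.385 -0.637] y [ 0.501 -0.866  0.002] F [ 0.1 -0.1  0.1] gap 0.583
```

View pics/s14.png

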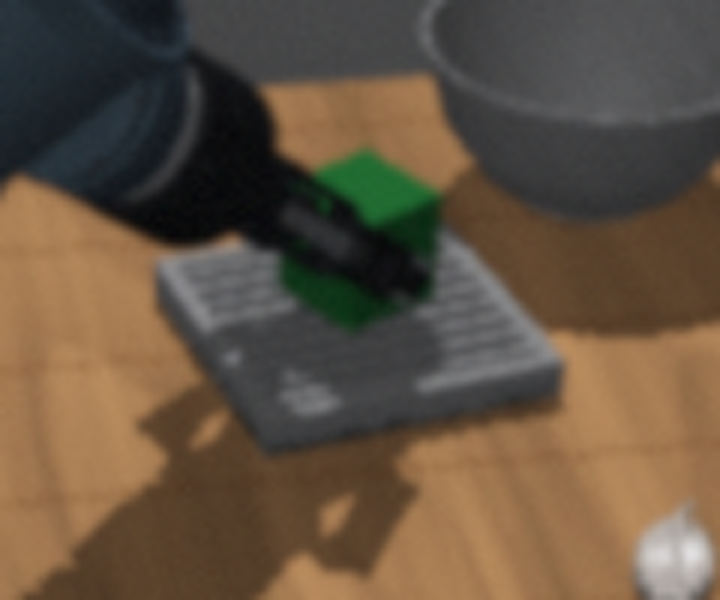

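```bash
python3 -m handwheel '[{"linear":[0,0,-0.4],"twist":[0,0,0],"gripper":1},{"linear":[0,0,-0.7],"twist":[0,0,0],"gripper":1},{"linear":[0,0,-0.85],"twist":[0,0,0],"gripper":1},{"linear":[0,0,-0.85],"twist":[0,0,0],"gripper":1}]'
python3 -c "
from h import *
st()
"
```

```text
time: 16.5
tcp_pos: [0.6116, 0.2666, 0.0296]
tcp_rot: [-2.569, -0.69, -1.208]
wrist_force: [-0.3, -0.1, -0.4]
finger_gap: 0.583
t 16.5 q [ 0.1   0.24  2.17  1.86  0.34 -0.59] tcp [0.6116 0.2666 0.0296] grasp [0.5729 0.2443 0.0666] z [ 0.667  0.384 -0.638] y [ 0.5   -0.866  0.001] F [-0.3 -0.1 -0.4] gap 0.583
```

```bash
python3 -m handwheel '[{"linear":[0,0,-0.1],"twist":[0,0,0],"gripper":1},{"linear":[0,0,-0.15],"twist":[0,0,0],"gripper":1},{"linear":[0,0,-0.15],"twist":[0,0,0],"gripper":1}]'
python3 -c "
from h import *
st()
p,ds=env.snapshot('side'); cv2.imwrite('pics/s15.png',cv2.resize(p[140:240,280:400,::-1],None,fx=6,fy=6,interpolation=cv2.INTER_CUBIC))
t,dt=env.snapshot('top')
for n,im,d in(('side',p,ds),('top',t,dt)):
  hsv=cv2.cvtColor(im,cv2.COLOR_RGB2HSV); mm=cv2.inRange(hsv,(45,120,60),(85,255,255))
  v,u=np.nonzero(mm); C=cloud(n,np.c_[u,v],d); k=(abs(C[:,2]-.092)<.007)&(np.hypot(C[:,0]-.575,C[:,1]-.244)<.06)
  print(n,k.sum(),C[k].mean(0),cv2.minAreaRect((C[k][:,:2]*1000).astype(np.float32)))
"
```

```text
time: 16.88
tcp_pos: [0.6124, 0.2669, 0.0294]
tcp_rot: [-2.568, -0.69, -1.211]
wrist_force: [-2.4, -0.3, 4.9]
finger_gap: 0.587
t 16.88 q [ 0.1   0.24  2.17  1.87  0.34 -0.6 ] tcp [0.6124 0.2669 0.0294] grasp [0.5736 0.2446 0.0663] z [ 0.668  0.385 -0.636] y [ 0.501 -0.866  0.002] F [-2.4 -0.3  4.9] gap 0.587
side 133 [0.58338387 0.24511738 0.09172281] ((582.7403564453125, 247.7703399658203), (36.96761703491211, 50.99727249145508), 23.302181243896484)
top 381 [0.57634808 0.24381829 0.09126571] ((576.39599609375, 243.5959014892578), (52.138099670410156, 50.23899841308594), 27.196992874145508)
```

View pics/s15.png

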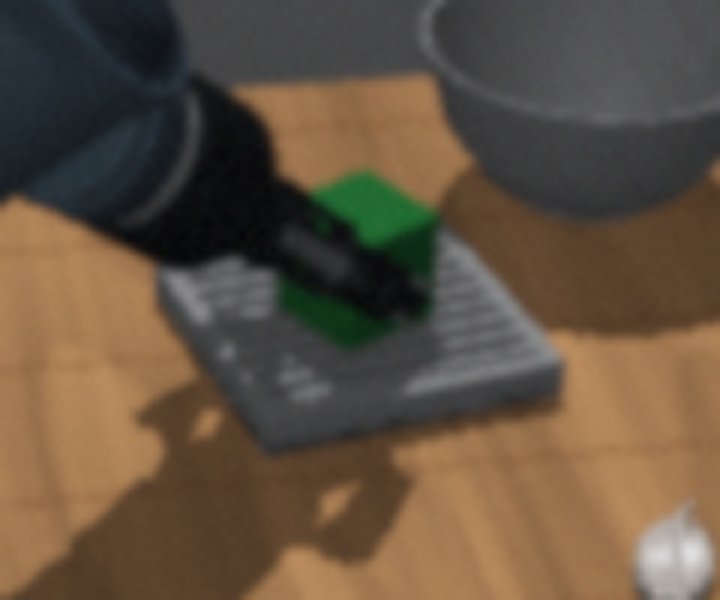

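The rim is on the grid (+4.9 N, top at 0.0915), and the cup centre is at (0.576, 0.244), about 1 mm from the middle. I'll release it and back straight out.

```bash
python3 -m handwheel '[{"linear":[0,0,0],"twist":[0,0,0],"gripper":0},{"linear":[0,0,0],"twist":[0,0,0],"gripper":0},{"linear":[0,0,0],"twist":[0,0,0],"gripper":0},{"linear":[0,0,0],"twist":[0,0,0],"gripper":0},{"linear":[-1.33,-0.77,1.27],"twist":[0,0,0],"gripper":0},{"linear":[-3.3,-1.9,3.2],"twist":[0,0,0],"gripper":0},{"linear":[-6,-3.5,5.7],"twist":[0,0,0],"gripper":0},{"linear":[-6.5,-4,9],"twist":[0,0,0],"gripper":0},{"linear":[-6.5,-4,14],"twist":[0,0,0],"gripper":0},{"linear":[-6.5,-4,14],"twist":[0,0,0],"gripper":0}]'
python3 -c "
from h import *
st()
p,ds=env.snapshot('side'); cv2.imwrite('pics/s16.png',cv2.resize(p[120:260,260:420,::-1],None,fx=4,fy=4,interpolation=cv2.INTER_CUBIC))
t,dt=env.snapshot('top')
for n,im,d in(('side',p,ds),('top',t,dt)):
  hsv=cv2.cvtColor(im,cv2.COLOR_RGB2HSV); mm=cv2.inRange(hsv,(45,120,60),(85,255,255))
  v,u=np.nonzero(mm); C=cloud(n,np.c_[u,v],d); k=(abs(C[:,2]-.092)<.007)&(np.hypot(C[:,0]-.575,C[:,1]-.244)<.06)
  if k.sum()>9: print(n,k.sum(),C[k].mean(0),cv2.minAreaRect((C[k][:,:2]*1000).astype(np.float32)))
# dial target: vertical, jaw y at 65.5deg => x axis at 155.5 => az=155.5
delta([.4755,-.255,.18],155.5,90)
delta([.4755,-.255,.18],-24.5,90)
"
```

```text
time: 18.23
tcp_pos: [0.5492, 0.2266, 0.1739]
tcp_rot: [-2.565, -0.692, -1.222]
wrist_force: [0.0, -0.9, 0.2]
finger_gap: 1.005
t 18.23 q [ 0.01 -0.29  2.34  0.98  0.47  0.29] tcp [0.5492 0.2266 0.1739] grasp [0.5101 0.2043 0.2106] z [ 0.673  0.384 -0.632] y [ 0.5   -0.866  0.006] F [ 0.  -0.9  0.2] gap 1.005
side 199 [0.57418615 0.24183385 0.09125043] ((574.48095703125, 244.7744903564453), (48.33921432495117, 50.93455505371094), 30.315731048583984)
top 379 [0.5760216  0.24377808 0.09086282] ((576.9489135742188, 244.0084991455078), (51.12297439575195, 50.08686447143555), 30.92875099182129)
linear cm [ -7.13 -48.17  -4.69] twist [-1.0694 -0.0493  2.0196] deg 131.0 rows>= 13.0
linear cm [ -7.13 -48.17  -4.69] twist [-0.042   0.9117 -0.8888] deg 73.0 rows>= 8.0
```

View pics/s16.png

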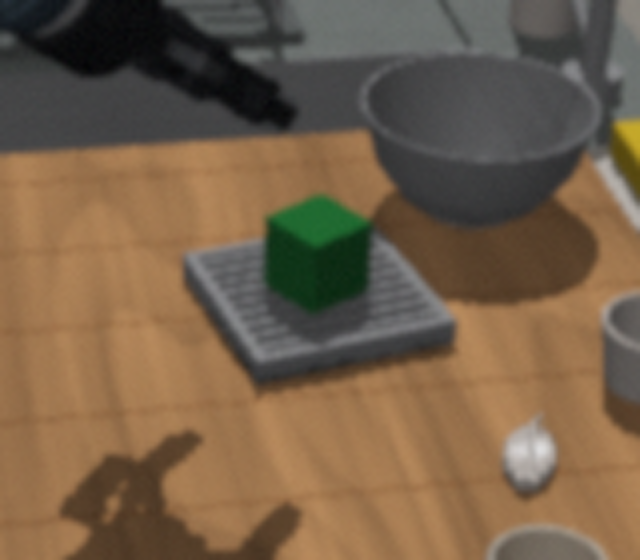

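The cup stands mouth down on the middle of the grid at (318,255), released and untouched. Now bring the tool vertical and travel to the dial.

```bash
python3 -c "
from h import *
delta([.48,.0,.27],30,90)
delta([.48,.0,.27],60,90)
"
```

```text
linear cm [ -6.68 -22.67   4.31] twist [-0.4387  0.7633 -0.0017] deg 50.4 rows>= 5.0
linear cm [ -6.68 -22.67   4.31] twist [-0.628   0.6305  0.4873] deg 58.1 rows>= 6.0
```

```bash
python3 -m handwheel '[{"linear":[-1.5,-4,4],"twist":[-0.07,0.13,0],"gripper":0},{"linear":[-3,-8,8],"twist":[-0.15,0.26,0],"gripper":0},{"linear":[-4,-12,8],"twist":[-0.22,0.39,0],"gripper":0},{"linear":[-5,-16,7],"twist":[-0.3,0.52,0],"gripper":0},{"linear":[-6,-20,6],"twist":[-0.37,0.65,0],"gripper":0},{"linear":[-6.7,-22.7,5],"twist":[-0.439,0.763,0],"gripper":0},{"linear":[-6.7,-22.7,5],"twist":[-0.439,0.763,0],"gripper":0}]'
python3 -c "
from h import *
st()
delta([.4755,-.255,.20],155.5,90)"
```

```text
time: 19.2
tcp_pos: [0.4792, -0.0001, 0.2151]
tcp_rot: [-3.03, -0.813, 0.009]
wrist_force: [0.7, 0.6, -0.5]
finger_gap: 1.0
t 19.2 q [-0.24 -0.18  1.96  0.    1.37  0.81] tcp [ 4.792e-01 -1.000e-04  2.151e-01] grasp [ 4.796e-01 -3.000e-04  2.731e-01] z [-0.007  0.003 -1.   ] y [ 0.501 -0.866 -0.006] F [ 0.7  0.6 -0.5] gap 1.0
linear cm [ -0.37 -25.49  -7.31] twist [ 0.0056 -0.0071  2.1895] deg 125.4 rows>= 12.0
```

```bash
python3 -m handwheel '[{"linear":[0,-3,0],"twist":[0,0,0.18],"gripper":0},{"linear":[0,-6,0],"twist":[0,0,0.36],"gripper":0},{"linear":[0,-9,0],"twist":[0,0,0.54],"gripper":0},{"linear":[0,-12,0],"twist":[0,0,0.72],"gripper":0},{"linear":[0,-15,0],"twist":[0,0,0.9],"gripper":0},{"linear":[-0.2,-18,0],"twist":[0,0,1.08],"gripper":0},{"linear":[-0.3,-21,0],"twist":[0,0,1.26],"gripper":0},{"linear":[-0.4,-25.5,0],"twist":[0,0,1.44],"gripper":0},{"linear":[-0.4,-25.5,0],"twist":[0,0,1.44],"gripper":0}]'
python3 -c "
from h import *
st()
delta([.4755,-.255,.20],155.5,90)"
```

```text
time: 20.32
tcp_pos: [0.4754, -0.2562, 0.2172]
tcp_rot: [-1.747, -2.611, -0.002]
wrist_force: [-0.0, 0.7, 0.0]
finger_gap: 1.001
t 20.32 q [-0.7  -0.03  1.82  0.    1.36 -1.1 ] tcp [ 0.4754 -0.2562  0.2172] grasp [ 0.4753 -0.2562  0.2752] z [ 0.001  0.001 -1.   ] y [0.924 0.382 0.001] F [-0.   0.7  0. ] gap 1.001
linear cm [ 0.01  0.12 -7.52] twist [-1.200e-03  2.000e-04  7.516e-01] deg 43.1 rows>= 5.0
```

```bash
python3 -m handwheel '[{"linear":[0,0.1,0],"twist":[0,0,0.17],"gripper":0},{"linear":[0,0.1,-2],"twist":[0,0,0.34],"gripper":0},{"linear":[0,0.1,-5],"twist":[0,0,0.51],"gripper":0},{"linear":[0,0.1,-8],"twist":[0,0,0.68],"gripper":0},{"linear":[0,0.1,-11],"twist":[0,0,0.752],"gripper":0},{"linear":[0,0.1,-12],"twist":[0,0,0.752],"gripper":0},{"linear":[0,0.1,-12],"twist":[0,0,0.752],"gripper":0}]'
python3 -c "
from h import *
st()
p,ds=env.snapshot('side'); cv2.imwrite('pics/s17.png',cv2.resize(p[240:400,260:420,::-1],None,fx=4,fy=4,interpolation=cv2.INTER_CUBIC))
s=env.observe(); print((proj('side',[s['tcp_pos']+[0,0,.048],[.4755,-.255,.098]])-[260,240])*4)
delta([.4755,-.255,.087],155.5,90,.055)"
```

```text
time: 21.2
tcp_pos: [0.4756, -0.2533, 0.0979]
tcp_rot: [0.664, 3.07, 0.001]
wrist_force: [-0.1, 0.5, -0.1]
finger_gap: 0.999
t 21.2 q [-0.7   0.1   1.92  0.    1.13 -1.85] tcp [ 0.4756 -0.2533  0.0979] grasp [ 0.4755 -0.2533  0.1559] z [ 0.  0. -1.] y [0.413 0.911 0.001] F [-0.1  0.5 -0.1] gap 0.999
[[322.0643733  242.58932587]
 [316.30545752 324.82366188]]
linear cm [-0.07 -0.1  -6.7 ] twist [ 0.001   0.0019 -0.0017] deg 0.2 rows>= 2.0
```

View pics/s17.png

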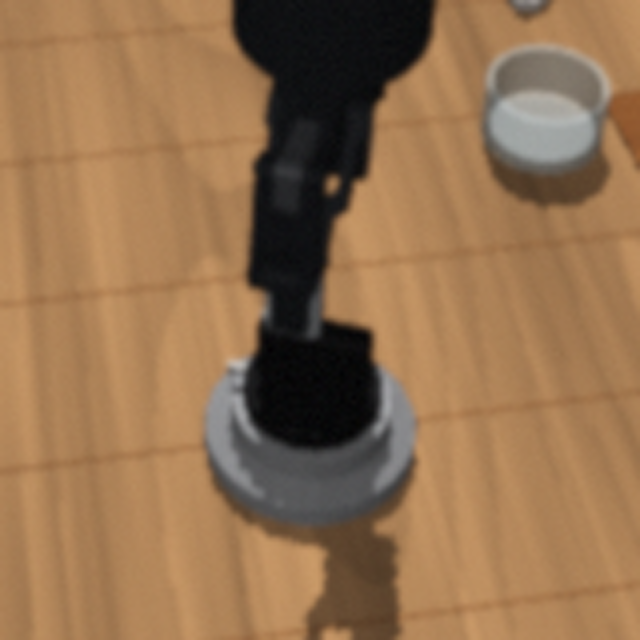

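The fingers straddle the bar, with the near finger at (292,330) and the bar top at about (320,330). Lower and grip.

```bash
python3 -m handwheel '[{"linear":[0,-0.1,-3],"twist":[0,0,0],"gripper":0},{"linear":[0,-0.1,-5],"twist":[0,0,0],"gripper":0},{"linear":[0,-0.1,-6.2],"twist":[0,0,0],"gripper":0},{"linear":[0,-0.1,-6.6],"twist":[0,0,0],"gripper":0},{"linear":[0,-0.1,-6.6],"twist":[0,0,0],"gripper":0}]'
python3 -c "
from h import *
st()
p,ds=env.snapshot('side'); cv2.imwrite('pics/s18.png',cv2.resize(p[240:400,260:420,::-1],None,fx=4,fy=4,interpolation=cv2.INTER_CUBIC))
"
```

```text
time: 21.88
tcp_pos: [0.4762, -0.2557, 0.033]
tcp_rot: [0.663, 3.069, -0.002]
wrist_force: [0.4, -0.8, -0.7]
finger_gap: 0.997
t 21.88 q [-0.7   0.2   1.94 -0.    1.   -1.85] tcp [ 0.4762 -0.2557  0.033 ] grasp [ 0.4761 -0.2556  0.091 ] z [ 0.002 -0.002 -1.   ] y [ 0.413  0.911 -0.001] F [ 0.4 -0.8 -0.7] gap 0.997
```

View pics/s18.png

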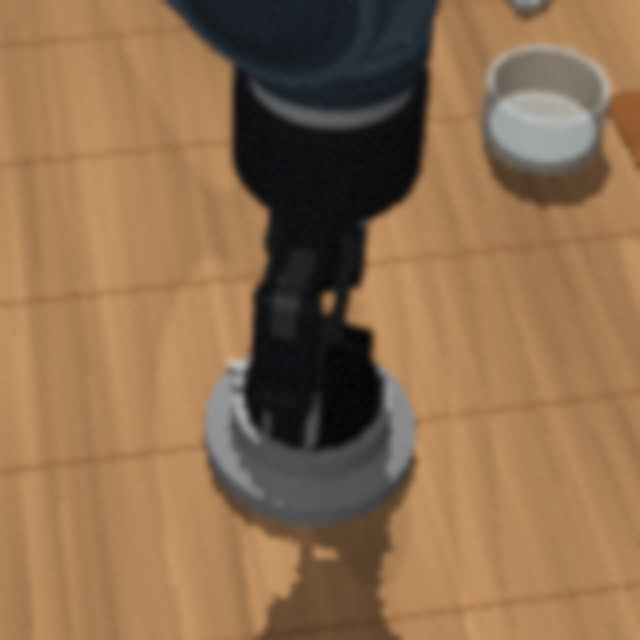

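```bash
python3 -m handwheel '[{"linear":[0,0,0],"twist":[0,0,0],"gripper":1},{"linear":[0,0,0],"twist":[0,0,0],"gripper":1},{"linear":[0,0,0],"twist":[0,0,0],"gripper":1},{"linear":[0,0,0],"twist":[0,0,0],"gripper":1},{"linear":[0,0,0],"twist":[0,0,0],"gripper":1},{"linear":[0,0,0],"twist":[0,0,0],"gripper":1},{"linear":[0,0,0],"twist":[0,0,0],"gripper":1}]' 60
python3 -c "
from h import *
st()
print(env.observe()['ft_torque'])
p,ds=env.snapshot('side'); cv2.imwrite('pics/s19.png',cv2.resize(p[280:380,290:390,::-1],None,fx=6,fy=6,interpolation=cv2.INTER_CUBIC))
"
```

```text
time: 22.8
tcp_pos: [0.4766, -0.2535, 0.0326]
tcp_rot: [0.664, 3.069, 0.005]
wrist_force: [1.9, 8.4, 3.6]
finger_gap: 0.153
t 22.8 q [-0.7   0.2   1.94  0.    1.   -1.85] tcp [ 0.4766 -0.2535  0.0326] grasp [ 0.4764 -0.2536  0.0906] z [ 0.002  0.003 -1.   ] y [0.414 0.91  0.003] F [1.9 8.4 3.6] gap 0.153
[ 1.09526214 -0.39372717 -0.23872089]
```

View pics/s19.png

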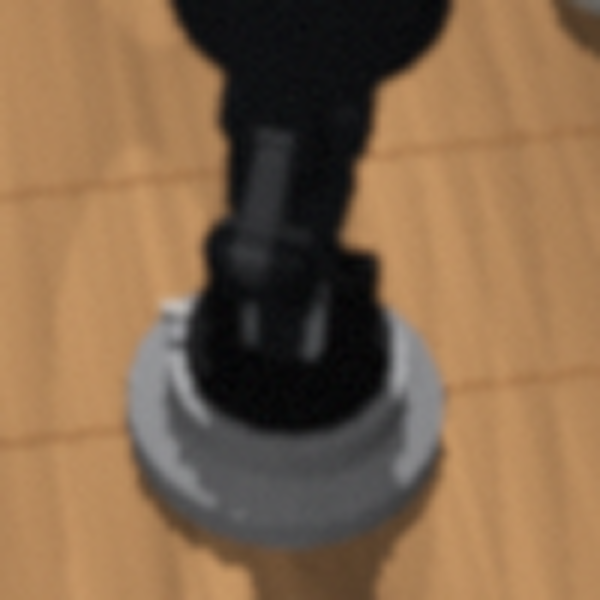

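It is gripped: the gap of 0.153 is about 13 mm, against a 14 mm bar. The 8 N side force means I'm about 2 mm off the axis in +y, so I'll shift that way while starting to turn clockwise.

```bash
python3 -m handwheel '[{"linear":[0.05,0.15,0],"twist":[0,0,0],"gripper":1},{"linear":[0.05,0.15,0],"twist":[0,0,-0.1],"gripper":1},{"linear":[0.05,0.15,0],"twist":[0,0,-0.2],"gripper":1},{"linear":[0.05,0.15,0],"twist":[0,0,-0.3],"gripper":1},{"linear":[0.05,0.15,0],"twist":[0,0,-0.4],"gripper":1},{"linear":[0.05,0.15,0],"twist":[0,0,-0.4],"gripper":1}]'
python3 -c "
from h import *
st()
print(env.observe()['ft_torque'])
"
```

```text
time: 23.6
tcp_pos: [0.4764, -0.2537, 0.0326]
tcp_rot: [1.257, 2.878, -0.001]
wrist_force: [-0.6, 2.8, 4.0]
finger_gap: 0.153
t 23.6 q [-0.7   0.2   1.94 -0.    1.   -1.45] tcp [ 0.4764 -0.2537  0.0326] grasp [ 0.4763 -0.2537  0.0906] z [ 0.001 -0.001 -1.   ] y [ 0.734  0.68  -0.   ] F [-0.6  2.8  4. ] gap 0.153
[0.4412007  0.12002254 0.06507407]
```

The dial followed: 0.40 rad turned and the spring torque is felt. Continuing past the next two clicks.

```bash
python3 -m handwheel '[{"linear":[0,0.05,0],"twist":[0,0,-0.1],"gripper":1},{"linear":[0,0.05,0],"twist":[0,0,-0.2],"gripper":1},{"linear":[0,0.05,0],"twist":[0,0,-0.3],"gripper":1},{"linear":[0,0.05,0],"twist":[0,0,-0.4],"gripper":1},{"linear":[0,0.05,0],"twist":[0,0,-0.5],"gripper":1},{"linear":[0,0.05,0],"twist":[0,0,-0.6],"gripper":1},{"linear":[0,0.05,0],"twist":[0,0,-0.7],"gripper":1},{"linear":[0,0.05,0],"twist":[0,0,-0.8],"gripper":1},{"linear":[0,0.05,0],"twist":[0,0,-0.8],"gripper":1}]'
python3 -c "
from h import *
st()
print(env.observe()['ft_torque'])
p,ds=env.snapshot('side'); cv2.imwrite('pics/s20.png',cv2.resize(p[280:380,290:390,::-1],None,fx=6,fy=6,interpolation=cv2.INTER_CUBIC))
p,ds=env.snapshot('top'); cv2.imwrite('pics/t20.png',cv2.resize(p[195:285,360:450,::-1],None,fx=6,fy=6,interpolation=cv2.INTER_CUBIC))
"
```

```text
time: 24.72
tcp_pos: [0.4758, -0.2538, 0.0326]
tcp_rot: [2.278, 2.163, -0.004]
wrist_force: [-2.9, 0.6, 5.8]
finger_gap: 0.154
t 24.73 q [-0.7   0.2   1.94 -0.    1.   -0.65] tcp [ 0.4758 -0.2538  0.0326] grasp [ 0.4759 -0.2537  0.0906] z [-0.002 -0.002 -1.   ] y [ 0.999 -0.052 -0.002] F [-2.9  0.6  5.8] gap 0.154
[0.13217615 0.56581929 0.20704164]
```

View pics/s20.png

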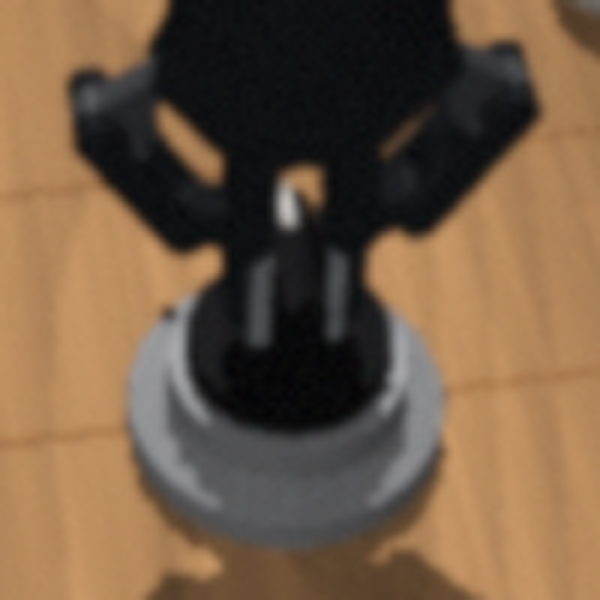

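View pics/t20.png

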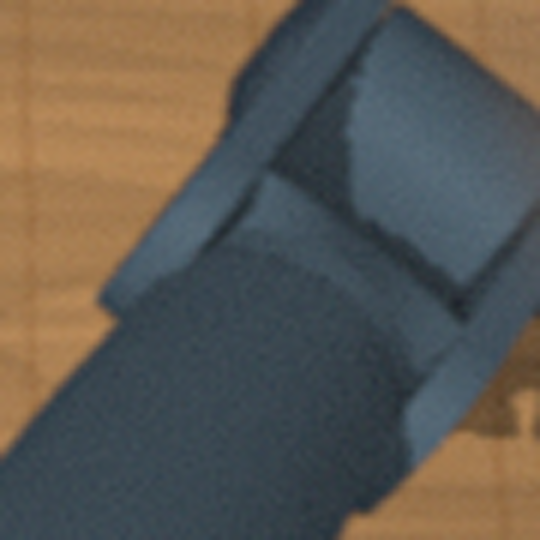

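The bar has turned with the gripper, and the pointer at (288,205) in the side crop now points away from the camera. I'll measure its angle independently of the arm.

```bash
python3 -c "
from h import *
p,d=env.snapshot('side'); x0,y0,x1,y1=290,280,390,380
uu,vv=np.meshgrid(np.arange(x0,x1),np.arange(y0,y1)); uv=np.c_[uu.ravel(),vv.ravel()]; C=cloud('side',uv,d)
g=p[uv[:,1],uv[:,0]].astype(int)
k=(g.min(1)>95)&(g.max(1)-g.min(1)<40)&(abs(C[:,2]-.098)<.012)&(np.hypot(C[:,0]-.4755,C[:,1]+.254)<.035)
W=onplane('side',uv[k],.098); c=np.array([.4757,-.2545]); m=W.mean(0)[:2]; print(k.sum(),uv[k].mean(0),m,'ptr dir',np.degrees(np.arctan2(*(m-c)[::-1])))
b=(abs(C[:,2]-.098)<.004)&(abs(C[:,0]-.4755)<.012)&(abs(C[:,1]+.254)<.03)&(uv[:,1]<340)
P=C[b][:,:2]; w,V=np.linalg.eigh(np.cov(P.T)); print(b.sum(),P.mean(0),np.degrees(np.arctan2(V[1,1],V[0,1]))%180,np.sqrt(12*w))
t,dt=env.snapshot('top')
# cup check
for n,im,dd in(('side',p,d),('top',t,dt)):
  hsv=cv2.cvtColor(im,cv2.COLOR_RGB2HSV); mm=cv2.inRange(hsv,(45,120,60),(85,255,255))
  v,u=np.nonzero(mm); Q=cloud(n,np.c_[u,v],dd); k=(abs(Q[:,2]-.092)<.007)&(np.hypot(Q[:,0]-.575,Q[:,1]-.244)<.06)
  if k.sum()>9: print(n,k.sum(),Q[k].mean(0),cv2.minAreaRect((Q[k][:,:2]*1000).astype(np.float32)))
cv2.imwrite('pics/sall.png',p[:,:,::-1]);cv2.imwrite('pics/tall.png',t[:,:,::-1])
"
```

```text
19 [337.57894737 314.31578947] [ 0.47601238 -0.23900281] ptr dir 88.84521863754348
181 [ 0.4759864  -0.25841981] 83.26980934814222 [0.01633858 0.04591123]
top 380 [0.57586373 0.24381727 0.0911645 ] ((576.6822509765625, 243.79913330078125), (50.354888916015625, 49.67573165893555), 30.401016235351562)
```

View pics/sall.png

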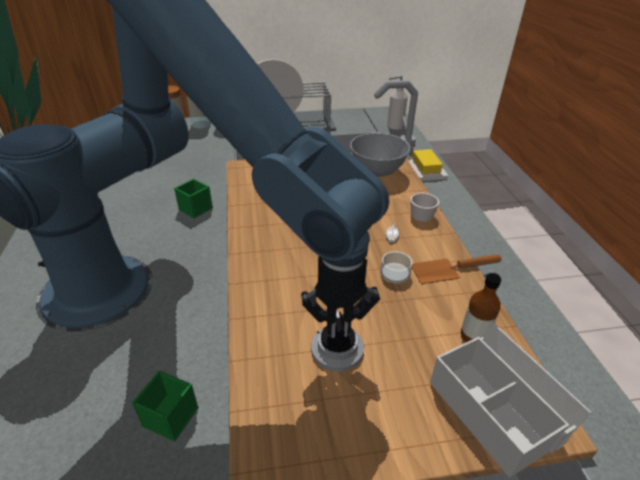

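View pics/tall.png

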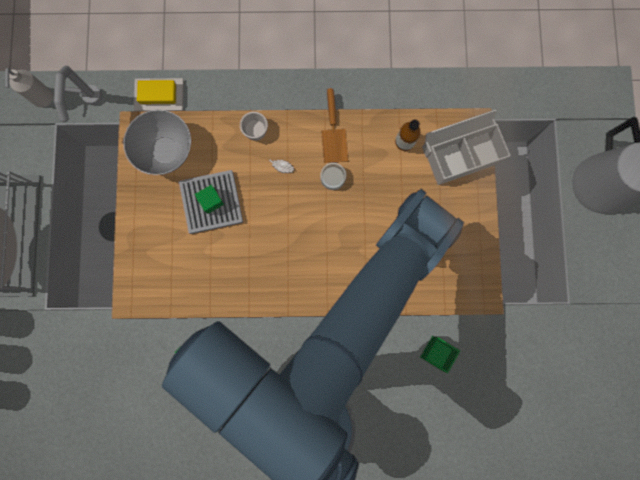

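The side view shows the gripper on the dial at (338,335). The top view shows the cup on the middle of the grid at (208,199) and the bystanders where they were. Pads parallel to the bar (gap unchanged) give 1.20 rad, and the pointer reading gives about 1.16 ± 0.05. I'll hold for half a second to check that it stays steady, then hand in.

```bash
python3 -m handwheel '[{"linear":[0,0,0],"twist":[0,0,-0.015],"gripper":1},{"linear":[0,0,0],"twist":[0,0,-0.015],"gripper":1},{"linear":[0,0,0],"twist":[0,0,-0.015],"gripper":1},{"linear":[0,0,0],"twist":[0,0,-0.015],"gripper":1}]'
python3 -c "
from h import *
st(); print(env.observe()['ft_torque'])
env.job_done()
"
```

```text
time: 25.42
tcp_pos: [0.4758, -0.2538, 0.0326]
tcp_rot: [2.293, 2.147, -0.004]
wrist_force: [-3.2, -0.4, 5.4]
finger_gap: 0.154
t 25.43 q [-0.7   0.2   1.94 -0.    1.   -0.63] tcp [ 0.4758 -0.2538  0.0326] grasp [ 0.4759 -0.2537  0.0906] z [-0.002 -0.002 -1.   ] y [ 0.998 -0.066 -0.002] F [-3.2 -0.4  5.4] gap 0.154
[0.08831623 0.53644793 0.13720546]
the job is handed in; nothing more can be done
```

I turned the small green cup over in two quarter turns, laying it on its side in between, and stood it mouth down on the rinser grid. After letting go of it I turned the dial clockwise to the third position. I handed the job in at about 25.4 s with the gripper still holding the dial.

**Last checks**
- **Cup:** it stands flat on the grid, its top at z ≈ 0.091. By the top camera its centre is at (0.576, 0.244), about 1 to 2 mm from the measured middle of the grid. It is turned about 19° from the rinser's sides.
- **Dial:** the tool's rotation gives about 1.21 rad. The grip width did not change during the turn, so the bar did not slip. The spring torque read 0.14 N m.
- **Forces and bystanders:** every wrist-force reading was below 10 N. The bystanders look unmoved in the last pictures.

**Disagreements**
- **Reported TCP:** it lay about 35 mm beyond the real shut fingertips, so I worked from the fingers as the cameras showed them.
- **Pointer reading:** a rougher camera reading of the dial's pointer gave about 1.16 rad (±0.05), taken just before a last nudge of 0.015 rad.
- **Joint 3:** it read 2.54, its limit as rounded, for a moment while backing away after I laid the cup down. I moved it away at once.

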